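# Re-arm the fabric cutter with its key

## Task

Re-arm the fabric cutter: pick up the key lying on the cutting mat, lay it on the sloped wooden rest with its nose at the foot of the slope and let go, then take it again by its bow, push it fully home in the keyhole of the grey switch box, turn it clockwise (seen from above) to its stop and then fully back home, and draw it out. Finish by laying the key back on the sloped rest the same way, and leave everything else on the table where it is.

Things in the scene. Friction and masses are not known exactly. Their poses are not given: they have to be found in the camera images.
- key: Key, 140 x 36 mm, 10 mm thick all over, 0.12 kg: black plastic bow, steel shank 10 mm round, neck 8 mm round, steel bit. Origin: middle of its length, on the underside (axis 5 mm above). x to the nose: bow from x -70 to -34 mm, shank to 30, neck to 56, bit to 70; mass centre x about 10 mm. y along the width, z out of the flat. Starts flat on the 3 mm mat, nose ahead or to the right.
- key_nose (a point): Centre of the key's nose face, on the axis, 70 mm along x from the key's origin; axes as the key's. The bit here is a plain bar 26 mm wide (y), 10 mm thick (z), 14 mm long. The key is the same when rolled half a turn about its axis.
- key_bow (a point): Centre of the key's bow, on the axis, 52 mm from the key's origin away from the nose; axes as the key's. The bow is a rectangular loop, 36 mm long (x), 36 mm wide (y) with straight sides, 10 mm thick.
- rest: Wooden rest, fixed: a foot plate 130 x 84 x 12 mm carrying a board 62 mm wide that slopes at 45 degrees, high on its own -x side (the left) and falling to +x. Origin: centre of the underside, on the mat. A key laid right lies flat on the board, nose at the lip at the foot; its bow then sticks out free beyond the board's top end, open on all sides.
- rest_seat (a point): Foot of the sloping face, where the nose stops: 35 mm along +x, 30 mm above the rest's origin. x down the slope, y across, z square out of the face. Face from x -92 to 0 mm. Lip 16 mm high at x 0; cheeks 10 mm high, 38 mm apart, beside the bit (x -22 to 0); fork 10 mm high, 20 mm gap, for the shank (x -91 to -79). Between them the face is bare, 62 mm wide: fingers fit astride the shank.
- switchbox: Grey steel key-switch box with an aluminium lid, 150 (x) x 110 (y) x 80 mm high, fixed. Origin: centre of the underside, standing on the mat.
- keyhole (a point): Centre of the keyhole at the lid's top, 80 mm above the box's origin; axes as the box's. A slot 28 mm along y, 12 mm along x (1 mm play round the bit, 1.5 mm chamfer) in the 8 mm lid; from 10 mm deep, a brass plug with the same slot, floor 30 mm below the lid's top. Fully home: nose on that floor; the bit is then below the lid and can turn. In and out only with bit in line with the slot.
- plug (a joint): Turn of the plug about the keyhole's vertical axis, rad: 0 is home (slot along the box's y, also a stop), growing clockwise seen from above to the far stop at 1.2. It stays where left (friction 0.04 N m, no spring). The bit has about 0.08 rad of play in it: turn the key on until the plug meets its stop. A dark ring on the lid turns with it, its two white ridges in line with the plug's slot.
- rotary_cutter: Rotary cutter with dark blue-grey handle, 160 mm long, 24 mm high, bystander; origin on its underside.
- spool_a: White thread spool, 38 mm wide, 50 mm tall, bystander; origin under its centre.
- spool_b: Purple thread spool, 38 mm wide, 50 mm tall, bystander; origin under its centre.
- weight_a: Dark steel pattern weight, 60 mm disc with a knob, 26 mm tall, bystander; origin under its centre.
- weight_b: A second such pattern weight, bystander; origin under its centre.
- pin_jar: Clear pin jar with metal lid, 60 mm wide, 55 mm tall, bystander; origin under its centre.
- seam_gauge: Flat metal seam gauge, 160 x 26 mm, with a black slider, bystander; origin under its centre.
Mind the look-alikes: they are no part of the job. What is shaped like the key but purple is not meant. Several things look just like the rest: the one meant starts nearest to the robot's base.

How it is judged (in metres and radians):
On the way, in this order (a step that is already met when the one before it is completed fails the run):
1. the key lies on the sloped rest, nose at the foot, released (distance between key_nose and rest_seat below 0.014 m and angle between the x axis of key and the x axis of rest_seat, either way round below 0.15 rad and angle between the z axis of key and the z axis of rest_seat, either way round below 0.25 rad and contact force between the fingers and key below 0.1 N and linear speed of key below 0.02 m/s), for 0.2 s.
2. the key stands fully home in the keyhole (horizontal distance between key_nose and keyhole below 0.005 m and z of key_nose in the frame of keyhole below -0.0265 m and angle between key's own x axis and vertical above 3 rad and value of joint plug below 0.06 rad), for 0.1 s.
3. the key, still in, has turned the plug to its far stop (horizontal distance between key_nose and keyhole below 0.005 m and z of key_nose in the frame of keyhole below -0.022 m and angle between key's own x axis and vertical above 3 rad and value of joint plug above 1.14 rad), for 0.1 s.
4. the key, still in, has turned the plug back home (horizontal distance between key_nose and keyhole below 0.005 m and z of key_nose in the frame of keyhole below -0.022 m and angle between key's own x axis and vertical above 3 rad and value of joint plug below 0.06 rad), for 0.1 s.
5. the key is drawn out of the keyhole, the plug staying home (z of key_nose in the frame of keyhole above 0.01 m and value of joint plug below 0.06 rad), for 0.05 s.
At the end, for the whole second after the job is handed in: The key lies still and released on the sloped rest: nose within 14 mm of the seat point, axis along the slope within 0.15 rad, flat on it within 0.25 rad (either flat up); the plug is within 0.06 rad of home (all of step 1 and value of joint plug below 0.06 rad and velocity of joint plug below 0.05 rad/s); the robot touches nothing.
It fails at once if a bystander (cutter, spools, weights, jar, gauge) is shifted more than 30 mm (distance of any of rotary_cutter, spool_a, spool_b, weight_a, weight_b, pin_jar, seam_gauge from where it was at the start of the episode above 0.03 m).
It also fails if it takes over 72 s, if anything falls off the work surface, if the arm or the gripper's body presses on something with over 40 N, if the wrist force passes 120 N, or if a joint passes its speed limit or range.

## Robot

A 6-joint arm with a two-finger parallel gripper is mounted at the origin on the work surface. World frame = base frame: x ahead of the robot, y to its left, z up, the work surface at z = 0. Lengths are in mm, angles in rad, forces in N, time in s.
With the tool pointing down it reaches from about 300 to 775 mm from the base axis. Payload 14.6 kg.
Tool frame: the origin (TCP) lies midway between the tips of the shut fingers; the grasp point (between the pads) lies behind it (manip.grip_depth is the z of the grasp point in the tool frame, in mm); z points along the fingers, y is the line along which they close (so a half turn about z gives the same grasp; the last joint's range is limited). The gripper opens to 94 mm and grips with 3 to 60 N. Pads are 16 mm wide; open, the fingers measure 119 mm over their backs; the gripper's body (75 mm by 177 mm) begins 78 mm behind the grasp point.
Start: joints at [1.138, 0.3, 1.521, -0, 1.321, -0.067], TCP at [196.73, 513.602, 205.446] pointing down, gripper open.
Joint ranges: [-3.03, 3.03], [-0.79, 2.21], [0.23, 2.52], [-1.04, 4.18], [0, 3.07], [-2.55, 2.55]. Speed limits (rad/s): [2.22, 2.22, 2.57, 3.14, 3.14, 3.14].

## Interface

Orientations are given as [roll, pitch, yaw] about the fixed x, y, z axes, in that order (R = Rz(yaw) Ry(pitch) Rx(roll)).
In Python, from cell import manip gives the robot as it stands.
- The arm moves only by the shell command python3 -m creep [OPENING] [FORCE], which reads ROWS from standard input. ROWS is a JSON list of rows, 1 to 5 of them, each an object with the fields xyz (a list: dx, dy, dz in mm), rot (a list: a rotation vector rx, ry, rz in rad); a field left out counts as zero; each row is the pose to reach, as a shift and turn from the pose commanded when the command began, along the tool's axes at that moment; what a row does not reach only later rows make up. A row lasts 1/10 s, in which the tool goes at most 50 mm and 0.15 rad, less where a joint would pass 70% of its speed; a pose out of reach is approached as far as the arm can. OPENING is the finger opening in mm, set as the command begins (- or left out keeps the last). The fingers move at their own pace and stop on an object; FORCE is the grip in N (left out, the last holds). Time passes only in rows, so rows that do not move let the fingers close. It prints the time, the measured TCP pose, the force, the opening and the grip force at its end. Input that does not fit is refused with a message, and nothing moves.
- manip.read_state(): the state, without advancing time (a new reading comes with each control period).
- manip.camera(name): name is "scene" or "top" or "wrist"; returns (picture, depth): 400x640x3 uint8, red, green, blue; 400x640 float32, mm along the optical axis (not along the pixel's ray), 0 where there is no reading.
- manip.camera_info(name): a dict with "K" (3x3 intrinsics, pixels), "rvec" (rotation vector, rad) and "tvec" (3), from world to camera coordinates, as OpenCV has them; the wrist camera has in their place "mount" (4x4, takes a point from camera to tool coordinates, whose origin is the TCP and whose axes are the flange's). Camera axes: x right, y down, z forward; pixel columns grow to the right and rows downward; lengths in mm; the calibration is good to about 2 mm. A picture is of the moment at which its call begins: read the wrist's pose just before it. camera_info takes no time and is no camera call.
- manip.sign_off(): hands the job in; it is judged then, once.
The state is a dict: "clock": time; "joints": joint angles; "qd": joint speeds; "effort": joint torques, N m; "eef_pos": TCP position; "eef_rot": TCP orientation; "wrist_force": force on the tool from outside, world axes, zero at the start; "moment": the same for the moment, N m; "finger_gap": finger opening in mm; "finger_force": force on a finger pad.
Only numpy, scipy, OpenCV 4.12 (cv2) and the standard library are available. Lean on these libraries where they do the work, as an engineer would, in place of code of your own. Each camera call takes 0.05 s, during which the arm holds its last target. There are 200 camera calls.

## Working session

There is one attempt and no reset: what is moved stays moved. The work goes in short steps, Python scripts to look and compute and a shell command to move; the robot and the scene stay as the last step left them, time stands still between calls to the robot, and variables do not carry over. Pictures are saved under pics/ and viewed, at most 10 in all, crops included, and the job is handed in when it is done.

```bash
ls; mkdir -p pics
cat > h.py <<'E'
import numpy as np, cv2
from scipy.spatial.transform import Rotation as R
from cell import manip
np.set_printoptions(precision=2,suppress=True)
def tool():
    s=manip.read_state(); T=np.eye(4); T[:3,:3]=R.from_euler('xyz',s['eef_rot']).as_matrix(); T[:3,3]=s['eef_pos']; return T
def cam(name):
    T=tool(); im,d=manip.camera(name); ci=manip.camera_info(name); K=np.array(ci['K'])
    if 'mount' in ci: C=T@np.array(ci['mount'])
    else:
        C=np.eye(4); r=R.from_rotvec(np.ravel(ci['rvec'])).as_matrix(); C[:3,:3]=r.T; C[:3,3]=-r.T@np.ravel(ci['tvec'])
    return im,d,K,C
def cloud(d,K,C):
    v,u=np.mgrid[:d.shape[0],:d.shape[1]]; 
    p=np.stack([(u-K[0,2])*d/K[0,0],(v-K[1,2])*d/K[1,1],d],-1)
    return p@C[:3,:3].T+C[:3,3]
def save(n,im): cv2.imwrite('pics/'+n+'.png',im[:,:,::-1])
E
python3 - <<'E'
from h import *
print(manip.read_state(), manip.grip_depth)
for n in('top','scene'):
    im,d,K,C=cam(n); save(n,im); np.savez(n+'.npz',im=im,d=d,K=K,C=C); print(n,K,C)
ci=manip.camera_info('wrist');print(ci)
E
```

```text
pics
{'clock': 0.0, 'joints': array([ 1.14,  0.3 ,  1.52, -0.  ,  1.32, -0.07]), 'qd': array([-0., -0.,  0.,  0.,  0.,  0.]), 'effort': array([  0.  , -53.18, -35.27,   0.07,   0.02,  -0.  ]), 'eef_pos': array([196.62, 513.38, 204.88]), 'eef_rot': array([-3.14, -0.  ,  2.78]), 'wrist_force': array([-0.25,  0.23,  0.45]), 'moment': array([-0.03, -0.04,  0.04]), 'finger_force': 0.0, 'finger_gap': 94.45151262416861} -18.8
top [[427.34   0.   317.9 ]
 [  0.   427.34 196.73]
 [  0.     0.     1.  ]] [[  -0.01   -1.      0.05  419.14]
 [  -1.      0.01    0.   -176.3 ]
 [  -0.     -0.05   -1.   1314.31]
 [   0.      0.      0.      1.  ]]
scene [[446.26   0.   315.22]
 [  0.   446.26 198.08]
 [  0.     0.     1.  ]] [[  -0.87    0.32   -0.37 1017.02]
 [   0.49    0.56   -0.67  760.46]
 [  -0.01   -0.77   -0.64  997.71]
 [   0.      0.      0.      1.  ]]
{'K': array([[304.31,   0.  , 321.33],
       [  0.  , 304.31, 201.61],
       [  0.  ,   0.  ,   1.  ]]), 'mount': array([[   0.  ,   -0.97,   -0.25,   72.26],
       [   1.  ,    0.  ,   -0.  ,   -1.17],
       [   0.  ,   -0.25,    0.97, -180.84],
       [   0.  ,    0.  ,    0.  ,    1.  ]])}
```

View pics/top.png

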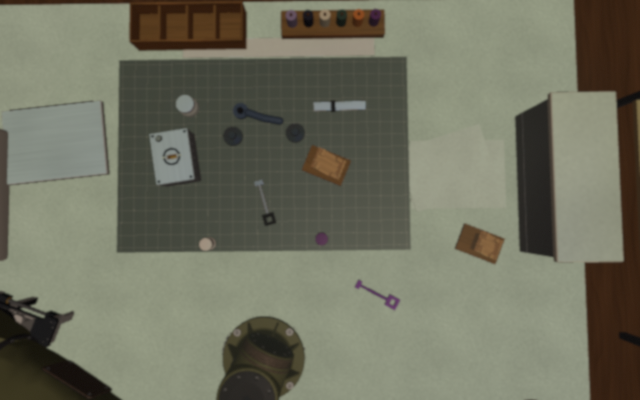

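View pics/scene.png

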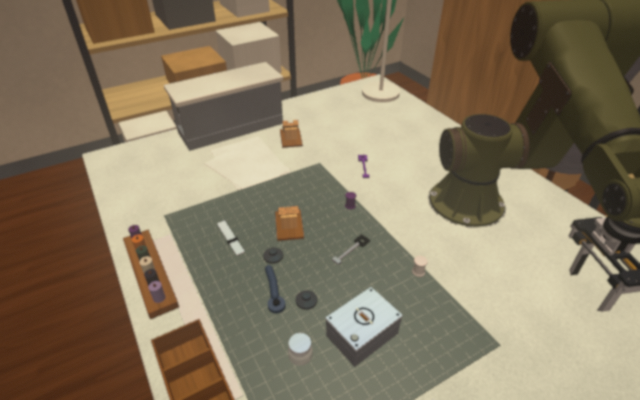

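Candidates in the top view. Keys: the black-bow and steel one, with its bow at (268,219) and nose at (260,183), against the purple one at (378,294), which I reject. Rests: (327,165) on the mat against (480,243) off it. The base is at about (263,355), so the one on the mat is nearer. The box's keyhole is at (172,157). Next I measure from the depth images.

Run:
```python
from h import *
for n in('top','scene'):
    z=np.load(n+'.npz'); P=cloud(z['d'],z['K'],z['C']); im=z['im'].astype(int); np.save(n+'P.npy',P)
    print(n)
    ok=z['d']>0
    X,Y,Z=P[...,0],P[...,1],P[...,2]
    def rep(nm,m):
        q=P[m]
        if len(q)<5: print(nm,len(q));return
        print(nm,len(q),'mean',q.mean(0),'zmax',np.percentile(q[:,2],[2,50,98]), 'rect',cv2.minAreaRect(q[:,:2].astype(np.float32)))
    if n=='top':
        for (u,v) in [(172,157),(268,219),(264,200),(260,183),(327,165),(310,155),(345,175),(480,243),(300,220)]: print((u,v),P[v,u])
        v,u=np.mgrid[:400,:640]
        w=lambda a,b,c,d:(u>a)&(u<b)&(v>c)&(v<d)&ok
        rep('box',w(140,210,120,195)&(Z>70))
        rep('rest',w(300,355,140,190)&(Z>9))
        rep('rest foot',w(300,355,140,190)&(Z>9)&(Z<22))
        rep('resthi',w(300,355,140,190)&(Z>60))
        rep('rest2',w(450,510,220,265)&(Z>9))
        dark=(im.sum(2)<110)
        rep('bow',w(255,282,208,228)&dark)
        rep('key',w(250,282,176,230)&(Z>8))
        b=P[140:190:4,300:356:5]; print(b[...,2].round(0))
    else:
        for (u,v) in [(364,315),(337,260),(362,240),(289,222),(290,138)]: print((u,v),P[v,u])
# enlarged crop
im=np.load('top.npz')['im']; c=im[125:235,140:360]; save('crop1',cv2.resize(c,None,fx=3.6,fy=3.6,interpolation=cv2.INTER_CUBIC))
```

```text
top
(172, 157) [606.89 261.76  47.18]
(268, 219) [418.58 -18.57   2.43]
(264, 200) [476.85  -7.2    6.91]
(260, 183) [529.01   4.44   9.53]
(327, 165) [ 575.19 -200.46   63.39]
(310, 155) [ 612.66 -149.78   14.67]
(345, 175) [ 552.11 -257.27   -7.06]
(480, 243) [ 343.39 -631.81   93.03]
(300, 220) [ 414.34 -116.48   -2.25]
box 1979 mean [604.41 251.43  81.62] zmax [74.63 81.64 86.97] rect ((605.1134643554688, 252.8424530029297), (151.02178955078125, 112.41960144042969), 8.34658145904541)
rest 1154 mean [ 578.66 -196.84   43.77] zmax [ 10.42  40.   101.51] rect ((581.9359741210938, -203.05978393554688), (183.1322784423828, 112.84520721435547), 79.81098937988281)
rest foot 490 mean [ 577.16 -190.06   14.39] zmax [ 9.83 14.31 19.69] rect ((581.9359741210938, -203.05978393554688), (183.1322784423828, 112.84520721435547), 79.81098937988281)
resthi 342 mean [ 588.06 -182.2    84.01] zmax [ 61.06  85.2  103.89] rect ((587.8043823242188, -183.93943786621094), (48.56707763671875, 61.77284240722656), 67.19310760498047)
rest2 1110 mean [ 339.4  -650.95   37.71] zmax [ 9.43 26.26 99.09] rect ((3
[... 892 characters left out ...]
   18.   11.  106.   80.   67.   55.   42.   35.   18.   -0.    2.]
 [   1.   10.   11.   89.   69.   63.   51.   38.   43.   12.    3.   -3.]
 [   0. 1314.   14.   13.   12.   59.   51.   28.   41.   13.    3.   -0.]
 [   3.    2.    2.    4.   14.    9.   52.   38.   17.    2.   -3.    5.]
 [   6.   -0.    5.    3.    1.    0.   15.   15.   11.    0.    3.    0.]
 [   1.    3.   -4.    4.   -2.    5.    9.    4.   11.    4.    2.    4.]
 [   1.    1.    3.   -2.    6.    3.    5.    1.   -4.    1.    1.    2.]]
scene
(364, 315) [598.48 250.23  76.36]
(337, 260) [529.57  16.26  12.04]
(362, 240) [414.3  -22.11   3.29]
(289, 222) [ 591.95 -169.14   43.96]
(290, 138) [ 348.6  -640.63   15.48]
```

View pics/crop1.png

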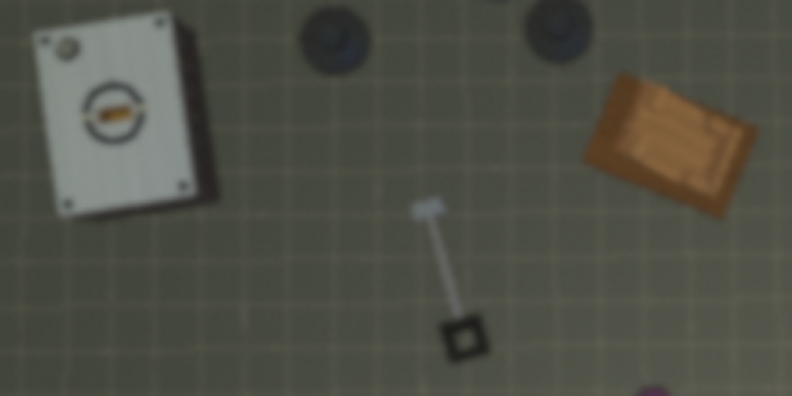

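The picture confirms it: key bow at crop (464,338) and nose at (428,208), and the chosen rest at (670,145) with its high edge on the left. The keyhole is at (114,113). I now move the wrist camera over the key.

```bash
echo '[{"xyz":[-33,-31,0]},{"xyz":[-66,-62,0]},{"xyz":[-98,-94,0]},{"xyz":[-131,-125,0]},{"xyz":[-163,-157,0]}]' | python3 -m creep 60 && echo '[{"xyz":[-33,-31,0]},{"xyz":[-66,-62,0]},{"xyz":[-98,-94,0]},{"xyz":[-131,-125,0]},{"xyz":[-163,-157,0]}]' | python3 -m creep && echo '[{"xyz":[-33,-31,0],"rot":[0,0,-0.12]},{"xyz":[-66,-62,0],"rot":[0,0,-0.25]},{"xyz":[-98,-94,0],"rot":[0,0,-0.37]},{"xyz":[-131,-125,0],"rot":[0,0,-0.5]},{"xyz":[-131,-125,0],"rot":[0,0,-0.62]}]' | python3 -m creep && echo '[{},{}]' | python3 -m creep
python3 - <<'E'
from h import *
print(manip.read_state())
im,d,K,C=cam('wrist'); save('w1',im); np.savez('w1.npz',im=im,d=d,K=K,C=C)
E
```

```text
clock: 0.6
eef_pos: [293.0, 307.0, 205.3]
eef_rot: [-3.141, -0.0, 2.776]
wrist_force: [0.2, 0.7, 0.1]
finger_gap: 60.8
finger_force: 0.0
clock: 1.1
eef_pos: [389.2, 102.0, 205.5]
eef_rot: [3.141, 0.0, 2.776]
wrist_force: [0.7, 0.9, 1.0]
finger_gap: 59.7
finger_force: 0.0
clock: 1.6
eef_pos: [467.5, -63.7, 204.8]
eef_rot: [-3.141, -0.001, -2.886]
wrist_force: [-0.0, 1.3, 0.1]
finger_gap: 59.9
finger_force: 0.0
clock: 1.8
eef_pos: [466.2, -59.4, 205.2]
eef_rot: [3.141, -0.0, -2.891]
wrist_force: [0.4, -0.7, -0.1]
finger_gap: 59.9
finger_force: 0.0
{'clock': 1.8, 'joints': array([-0.2 ,  0.12,  1.74,  0.  ,  1.28, -2.03]), 'qd': array([ 0.01, -0.01,  0.  , -0.  , -0.  ,  0.  ]), 'effort': array([ -1.02, -41.4 , -34.94,  -0.07,   0.05,  -0.39]), 'eef_pos': array([466.19, -59.43, 205.23]), 'eef_rot': array([ 3.14, -0.  , -2.89]), 'wrist_force': array([ 0.45, -0.73, -0.14]), 'moment': array([0.01, 0.02, 0.03]), 'finger_force': 0.0, 'finger_gap': 59.8863783157111}
```

View pics/w1.png

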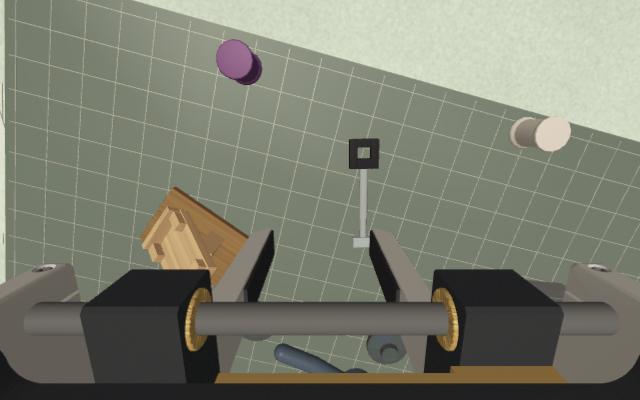

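The key is upright in the wrist view: bow at (364,153), nose at (361,246). The rest is at about (190,235), partly hidden by a finger. Now I measure the key from this view and check it against the top view.

```bash
cat >> h.py <<'E'
def ray(uv,K,C,z):
    uv=np.atleast_2d(uv).astype(float); r=np.c_[(uv-[K[0,2],K[1,2]])/[K[0,0],K[1,1]],np.ones(len(uv))]@C[:3,:3].T
    return C[:3,3]+r*((z-C[2,3])/r[:,2])[:,None]
E
python3 - <<'E'
from h import *
z=np.load('w1.npz'); im,d,K,C=z['im'],z['d'],z['K'],z['C']; P=cloud(d,K,C)
g=im[130:255,340:385].astype(int)
print(im[150,340:390].sum(1)); print(im[200,350:378].sum(1)); print(im[130:255,352].sum(1)); print(im[232:255,361].sum(1));print(im[242,345:380].sum(1))
for n,s in {'bow':(slice(142,165),slice(351,356)),'shank':(slice(175,230),slice(362,365)),'bit':(slice(239,245),slice(356,368)),'mat':(slice(180,230),slice(335,350))}.items():
    q=P[s].reshape(-1,3); print(n,np.median(q,0),q[:,2].std())
E
```

```text
[381 382 381 381 382 382 379 379 351  75 142 142 140 135 132 135 132 199
 378 376 379 377 392 440 374 375 375 374 375 352  66 117 138 140 131 132
 129 126 174 314 370 370 370 371 370 370 370 370 371 371]
[358 358 360 359 358 358 359 359 356 369 470 502 511 513 505 488 434 341
 357 358 356 358 361 358 358 358 358 358]
[386 384 382 385 383 384 382 383 371 167 139 144 144 146 147 141 148 144
 136 144 140 137 140 135 137 136 134 133 134 130 134 131 126 130 131 129
 128 126 118 357 371 373 370 371 373 401 426 376 368 368 367 367 364 374
 392 395 406 428 436 468 408 365 361 359 361 360 358 361 359 359 360 359
 359 359 359 391 438 370 357 358 358 359 356 358 358 358 358 358 358 357
 359 359 356 359 358 360 359 356 356 356 354 354 357 356 429 402 337 337
 366 361 356 356 360 362 360 371 372 365 355 355 355 354 354 353 354]
[501 500 501 501 501 413 523 531 527 529 534 532 532 523 520 429 361 355
 352 356 363 361 370]
[355 355 354 354 353 354 351 360 463 531 532 534 534 532 533 536 534 533
 534 534 534 533 535 521 411  68  68  78  76  70  80  84 121 258 366]
bow [419.94 -33.02  14.66] 34.50335498174544
shank [475.73  -3.93  14.13] 28.882145732396005
bit [527.69   9.08  14.39] 0.6433671491320231
mat [488.14 -27.42   4.44] 19.696113723104354
```

Run:
```python
from h import *
z=np.load('w1.npz'); K,C=z['K'],z['C']
p=ray([[364,138.5],[363.7,153.5],[363.5,168.5],[363,200],[361.2,238],[361.2,247.5],[352.5,242],[369.8,242]],K,C,13.)
print(p); a=p[5]-p[0]; print('len',np.linalg.norm(a),'yaw',np.arctan2(a[1],a[0]), 'bitw',np.linalg.norm(p[7]-p[6]))
a/=np.linalg.norm(a); O=(p[5]+p[0])/2; G=O+a*10; print('origin',O,'grasp',G)
t=np.load('top.npz'); q=ray([[268.3,218.8],[259.5,182.5]],t['K'],t['C'],13.); print('top bow,bit',q)
T=tool(); Y=np.arctan2(a[1],a[0])
# needed in tool frame: TCP to G at z
print('shift tool', T[:3,:3].T@(np.r_[G[:2],T[2,3]]-T[:3,3]), 'yaw tool', np.arctan2(T[1,0],T[0,0])+np.pi)
# rest from clouds
P=np.load('topP.npy'); Pw=cloud(z['d'],K,C)
S=np.load('sceneP.npy')
for nm,Q in(('top',P),('wrist',Pw),('scene',S)):
    Q=Q.reshape(-1,3); m=(np.hypot(Q[:,0]-580,Q[:,1]+200)<75)&(Q[:,2]>35)&(Q[:,2]<115); Q=Q[m]
    best=0; rng=np.random.default_rng(0)
    for i in range(500):
        s=Q[rng.choice(len(Q),3,replace=False)]; n=np.cross(s[1]-s[0],s[2]-s[0]); n/=np.linalg.norm(n)+1e-9
        if abs(n[2])<.5: continue
        c=abs((Q-s[0])@n)<3
        if c.sum()>best: best=c.sum(); I=c
    q=Q[I]; c=q.mean(0); n=np.linalg.svd(q-c)[2][2]; n*=np.sign(n[2]); print(nm,len(Q),best,'n',n,'yaw',np.degrees(np.arctan2(n[1],n[0])),'tilt',np.degrees(np.arccos(n[2])),'c',c)
```

```text
[[400.37 -24.65  13.  ]
 [417.63 -19.95  13.  ]
 [435.29 -15.01  13.  ]
 [473.85  -4.34  13.  ]
 [523.59   7.8   13.  ]
 [536.39  11.53  13.  ]
 [531.79  -1.68  13.  ]
 [526.15  20.28  13.  ]]
len 140.750997864197 yaw 0.25995775706427143 bitw 22.67751722962085
origin [468.38  -6.56  13.  ] grasp [478.04  -3.99  13.  ]
top bow,bit [[419.18 -20.76  13.  ]
 [530.27   5.48  13.  ]]
shift tool [-25.18  50.53   0.  ] yaw tool 0.2516991439854426
top 637 351 n [-0.26 -0.66  0.71] yaw -111.58155114099124 tilt 45.12528155973715 c [ 581.97 -197.     67.  ]
wrist 3111 1616 n [-0.27 -0.62  0.74] yaw -113.53757912037887 tilt 42.367932226947126 c [ 569.94 -201.4    61.11]
scene 294 70 n [-0.3  -0.81  0.51] yaw -110.38817711306986 tilt 59.24516537160815 c [ 595.21 -167.86   80.21]
```

```bash
cat > ik.py <<'E'
from h import *
Ry=lambda t:R.from_euler('y',t).as_matrix(); Rz=lambda t:R.from_euler('z',t).as_matrix()
def ik(Rt,q1,a,s4):
    M=(Rz(q1)@Ry(a)).T@Rt  # = Rz(q4)Ry(q5)Rz(q6+pi/2)
    q4,q5,q6=R.from_matrix(M).as_euler('ZYZ'); 
    w=lambda x:(x+np.pi)%(2*np.pi)-np.pi
    return [(w(s4*q4),q5,w(q6-np.pi/2)),(w(s4*(q4+np.pi)),-q5,w(q6+np.pi/2))]
E
python3 - <<'E'
from ik import *
s=manip.read_state(); T=tool(); print(ik(T[:3,:3],s['joints'][0],s['joints'][1]+s['joints'][2],1), s['joints'])
y=np.radians(-112.5); h=np.array([np.cos(y),np.sin(y),0]); n=(h+[0,0,1])/2**.5; sl=(h-[0,0,1])/2**.5
def fr(z,x): return np.c_[x,np.cross(z,x),z]
for nm,Rt,q1s,in (('place x=+slope',fr(-n,sl),-.62),('place x=-slope',fr(-n,-sl),-.62),('bow y+',fr(sl,n),.07),('bow y-',fr(sl,-n),.07)):
    for a in (1.5,1.8,2.1): print(nm,a,[np.round(k,2) for k in ik(Rt,q1s,a,1)])
by=np.radians(8.3)
for nm,yaw in (('key x=+',.271),('key x=-',.271+np.pi)):
    print(nm,ik(fr(np.array([0,0,-1.]),np.array([np.cos(yaw),np.sin(yaw),0])),0,1.85,1)[0])
for k in (0,np.pi):
  for t in (0,1.3):
    yaw=by+k-t; print('box tool x yaw',yaw,ik(fr(np.array([0,0,-1.]),np.array([np.cos(yaw),np.sin(yaw),0])),.396,1.85,1)[0])
E
```

```text
[(np.float64(2.6604719324474502e-05), np.float64(1.2830975093970791), np.float64(-2.0267545667406863)), (np.float64(-3.1415660488704686), np.float64(-1.2830975093970791), np.float64(1.1148380868491063))] [-0.2   0.12  1.74  0.    1.28 -2.03]
place x=+slope 1.5 [array([0.78, 1.78, 3.03]), array([-2.36, -1.78, -0.11])]
place x=+slope 1.8 [array([0.76, 1.57, 2.82]), array([-2.38, -1.57, -0.32])]
place x=+slope 2.1 [array([0.78, 1.35, 2.61]), array([-2.36, -1.35, -0.53])]
place x=-slope 1.5 [array([ 0.78,  1.78, -0.11]), array([-2.36, -1.78,  3.03])]
place x=-slope 1.8 [array([ 0.76,  1.57, -0.32]), array([-2.38, -1.57,  2.82])]
place x=-slope 2.1 [array([ 0.78,  1.35, -0.53]), array([-2.36, -1.35,  2.61])]
bow y+ 1.5 [array([-0.75,  1.94, -2.85]), array([ 2.39, -1.94,  0.29])]
bow y+ 1.8 [array([-0.69,  1.72, -2.65]), array([ 2.45, -1.72,  0.49])]
bow y+ 2.1 [array([-0.69,  1.49, -2.46]), array([ 2.45, -1.49,  0.68])]
bow y- 1.5 [array([-0.75,  1.94,  0.29]), array([ 2.39, -1.94, -2.85])]
bow y- 1.8 [array([-0.69,  1.72,  0.49]), array([ 2.45, -1.72, -2.65])]
bow y- 2.1 [array([-0.69,  1.49,  0.68]), array([ 2.45, -1.49, -2.46])]
key x=+ (np.float64(0.0), np.float64(1.2915926535897935), np.float64(1.2997963267948967))
key x=- (np.float64(0.0), np.float64(1.2915926535897932), np.float64(-1.8417963267948965))
box tool x yaw 0.14486232791552936 (np.float64(0.0), np.float64(1.2915926535897932), np.float64(1.8219339988793672))
box tool x yaw -1.1551376720844706 (np.float64(0.0), np.float64(1.291592653589793), np.float64(3.121933998879367))
box tool x yaw 3.2864549815053223 (np.float64(0.0), np.float64(1.2915926535897932), np.float64(-1.3196586547104256))
box tool x yaw 1.9864549815053223 (np.float64(0.0), np.float64(1.2915926535897932), np.float64(-0.019658654710425605))
```

```bash
echo '[{"xyz":[-12,25,30],"rot":[0,0,-0.02]},{"xyz":[-25,51.5,60],"rot":[0,0,-0.02]},{"xyz":[-25,51.5,105],"rot":[0,0,-0.02]},{"xyz":[-25,51.5,150],"rot":[0,0,-0.02]},{"xyz":[-25,51.5,170],"rot":[0,0,-0.02]}]' | python3 -m creep 40 && echo '[{"xyz":[0,0,10]},{"xyz":[0,0,18]},{"xyz":[0,0,24]},{"xyz":[0,0,28]},{"xyz":[0,0,30]}]' | python3 -m creep && echo '[{},{"xyz":[0,0,0.3]}]' | python3 -m creep
python3 - <<'E'
from h import *
im,d,K,C=cam('wrist'); save('w2',im[100:400,160:480])
print(manip.read_state()['wrist_force'])
E
```

```text
clock: 2.35
eef_pos: [475.7, -2.4, 32.3]
eef_rot: [3.14, -0.004, -2.868]
wrist_force: [0.1, 0.1, 0.9]
finger_gap: 39.8
finger_force: 0.0
clock: 2.85
eef_pos: [478.0, -3.7, 5.7]
eef_rot: [-3.141, 0.001, -2.868]
wrist_force: [0.4, 0.3, -0.8]
finger_gap: 39.7
finger_force: 0.0
clock: 3.05
eef_pos: [478.0, -3.7, 5.5]
eef_rot: [-3.141, 0.001, -2.868]
wrist_force: [-0.1, 0.7, 0.2]
finger_gap: 40.1
finger_force: 0.0
[-0.58 -0.54 -0.1 ]
```

View pics/w2.png

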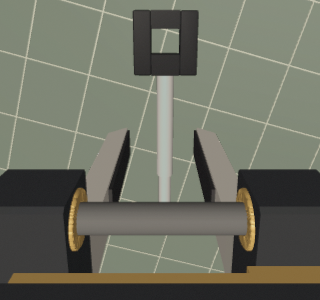

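The shank is centred between the fingers, at column 164 of the crop. I lower a little more, close and lift.

```bash
echo '[{"xyz":[0,0,0.6]},{"xyz":[0,0,1.2]}]' | python3 -m creep && echo '[{},{},{},{},{}]' | python3 -m creep 2 45 && echo '[{"xyz":[0,0,-5]},{"xyz":[0,0,-20]},{"xyz":[0,0,-50]},{"xyz":[0,0,-90]},{"xyz":[0,0,-130]}]' | python3 -m creep && echo '[{"xyz":[0,0,-25]},{"xyz":[0,0,-40]},{"xyz":[0,0,-40]},{"xyz":[0,0,-40]}]' | python3 -m creep
python3 - <<'E'
from h import *
print(manip.read_state())
im,d,K,C=cam('wrist'); np.savez('w3.npz',im=im,d=d,K=K,C=C)
t,d2,K2,C2=cam('top'); np.savez('t3.npz',im=t,d=d2,K=K2,C=C2)
save('w3',np.hstack([im[60:360,160:480],cv2.resize(t[80:280,200:413],(320,300))]))
E
```

```text
clock: 3.3
eef_pos: [477.8, -3.7, 4.0]
eef_rot: [-3.141, 0.0, -2.867]
wrist_force: [-0.5, -0.2, 0.3]
finger_gap: 39.6
finger_force: 0.0
clock: 3.8
eef_pos: [477.7, -3.7, 3.9]
eef_rot: [3.142, -0.0, -2.867]
wrist_force: [-0.4, 0.7, -0.4]
finger_gap: 8.6
finger_force: 45.0
clock: 4.3
eef_pos: [477.3, -3.7, 135.5]
eef_rot: [3.141, -0.001, -2.867]
wrist_force: [1.1, -0.2, -0.6]
finger_gap: 8.6
finger_force: 45.0
clock: 4.7
eef_pos: [477.4, -3.7, 173.5]
eef_rot: [3.142, -0.0, -2.867]
wrist_force: [-0.5, -0.1, -1.3]
finger_gap: 8.6
finger_force: 45.0
{'clock': 4.7, 'joints': array([-0.08,  0.17,  1.76, -0.  ,  1.21, -1.93]), 'qd': array([-0.  ,  0.02,  0.01,  0.  , -0.  , -0.  ]), 'effort': array([  0.03, -46.21, -35.47,  -0.04,   0.16,  -0.  ]), 'eef_pos': array([477.43,  -3.66, 173.46]), 'eef_rot': array([ 3.14, -0.  , -2.87]), 'wrist_force': array([-0.5 , -0.12, -1.26]), 'moment': array([ 0.04, -0.05, -0.02]), 'finger_force': 44.992995858192444, 'finger_gap': 8.64248300092714}
```

View pics/w3.png

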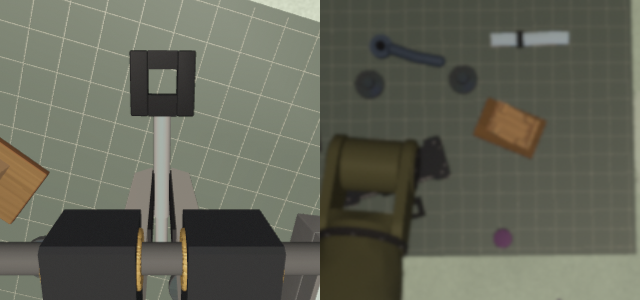

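The key is held centred and in the same relative pose as before. I now go near the rest and take two wrist views of it.

```bash
echo '[{"xyz":[-26,-29,-7]},{"xyz":[-53,-58,-14]},{"xyz":[-80,-88,-20]},{"xyz":[-106,-117,-27]},{"xyz":[-106,-117,-27]}]' | python3 -m creep && echo '[{},{}]' | python3 -m creep
python3 - <<'E'
from h import *
im,d,K,C=cam('wrist'); np.savez('w4.npz',im=im,d=d,K=K,C=C); save('w4',im)
E
echo '[{"xyz":[30,-25,0]},{"xyz":[60,-50,0]},{"xyz":[60,-50,0]},{"xyz":[60,-50,0]}]' | python3 -m creep
python3 - <<'E'
from h import *
im,d,K,C=cam('wrist'); np.savez('w5.npz',im=im,d=d,K=K,C=C); save('w5',im)
E
```

```text
clock: 5.3
eef_pos: [613.4, -89.8, 199.1]
eef_rot: [3.141, -0.001, -2.869]
wrist_force: [-0.1, 0.4, -1.5]
finger_gap: 9.0
finger_force: 45.0
clock: 5.5
eef_pos: [610.6, -87.0, 200.1]
eef_rot: [3.141, -0.001, -2.867]
wrist_force: [0.4, 0.3, -0.6]
finger_gap: 8.7
finger_force: 45.0
clock: 5.95
eef_pos: [566.7, -151.9, 201.4]
eef_rot: [-3.141, 0.001, -2.868]
wrist_force: [0.7, 0.0, -0.3]
finger_gap: 8.8
finger_force: 45.0
```

View pics/w4.png

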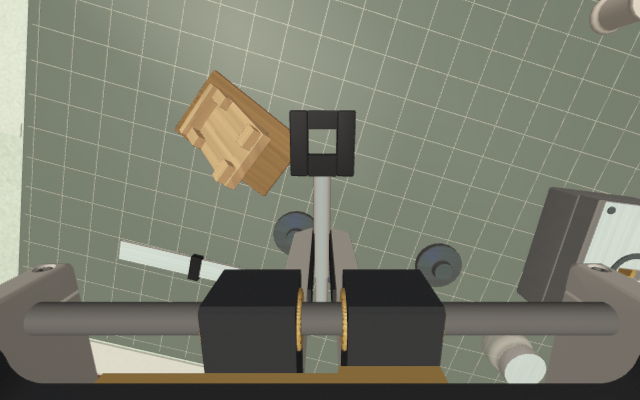

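The rest lies clear at about (235,135) in the wrist view, high end at lower right (240,165) and lip at upper left (200,105). Now I fit the footprint and the face.

```bash
cat > rest.py <<'E'
from h import *
from scipy import ndimage as nd
def rest(f,c0=(580,-203)):
    z=np.load(f); K,C,im,d=z['K'],z['C'],z['im'],z['d']; P=cloud(d,K,C)
    hsv=cv2.cvtColor(im,cv2.COLOR_RGB2HSV); m=(hsv[...,0]<25)&(hsv[...,1]>60)&(d>0)&(np.hypot(P[...,0]-c0[0],P[...,1]-c0[1])<110)
    m=nd.binary_opening(m,iterations=1); l,n=nd.label(m); m=l==1+np.argmax(nd.sum(m,l,range(1,n+1)))
    Q=P[m]; ft=Q[Q[:,2]<24]; print(f,'foot z',np.median(ft[:,2]),len(ft))
    # silhouette of foot plate: contour -> plane z=12+3
    r=cv2.minAreaRect(Q[:,:2].astype(np.float32)); print('rect',r)
    S=Q[(Q[:,2]>30)]; rng=np.random.default_rng(0); best=0
    for i in range(800):
        s=S[rng.choice(len(S),3,replace=False)]; nn=np.cross(s[1]-s[0],s[2]-s[0]); nn/=np.linalg.norm(nn)+1e-9
        if abs(nn[2])<.5 or abs(nn[2])>.9: continue
        c=abs((S-s[0])@nn)<2
        if c.sum()>best: best=c.sum(); I=c
    q=S[I]; c=q.mean(0); nn=np.linalg.svd(q-c)[2][2]; nn*=np.sign(nn[2])
    print('n',nn,'yaw',np.degrees(np.arctan2(nn[1],nn[0])),'tilt',np.degrees(np.arccos(nn[2])),'c',c,best)
    return m,P,im
if __name__=='__main__':
    for f in('w4.npz','w5.npz'):
        m,P,im=rest(f)
        z=np.load(f);K,C=z['K'],z['C']
        cs,_=cv2.findContours(m.astype(np.uint8),cv2.RETR_EXTERNAL,cv2.CHAIN_APPROX_NONE); cc=max(cs,key=cv2.contourArea).reshape(-1,2)
        p=P[cc[:,1],cc[:,0]]; lo=p[:,2]<22; w=ray(cc[lo],K,C,15.); r=cv2.minAreaRect(w[:,:2].astype(np.float32)); print('contour rect @15',r)
        # z profile along rest axis
        mat=P[10:60,150:300].reshape(-1,3); print('mat z',np.median(mat[:,2]))
E
python3 rest.py
```

```text
w4.npz foot z 16.513330376980292 3248
rect ((586.4765625, -201.0871124267578), (134.14817810058594, 116.91609191894531), 66.71829986572266)
n [-0.27 -0.64  0.72] yaw -112.70806524823851 tilt 44.28313291745519 c [ 578.97 -197.61   67.96] 2625
contour rect @15 ((589.488525390625, -200.3559112548828), (130.1314239501953, 104.68104553222656), 67.27762603759766)
mat z 4.7029596830039395
w5.npz foot z 16.45722438578781 1156
rect ((579.3615112304688, -199.35284423828125), (139.76419067382812, 119.97869110107422), 52.23640441894531)
n [-0.27 -0.65  0.71] yaw -112.70597314532966 tilt 44.603656651164364 c [ 579.6  -198.14   67.64] 2870
contour rect @15 ((586.5147094726562, -206.73228454589844), (137.0234832763672, 91.16780090332031), 52.10942077636719)
mat z 4.688176479352109
```

```bash
python3 - <<'E' 2>/dev/null
from rest import *
y=np.radians(-112.7); h=np.array([np.cos(y),np.sin(y)]); v=np.array([-h[1],h[0]])
out=[]
for f in('w4.npz','w5.npz'):
    m,P,im=rest(f); Q=P[m].copy(); Q[:,2]-=1.6
    u=Q[:,:2]@h; w=Q[:,:2]@v; zz=Q[:,2]
    ft=(zz>11)&(zz<19)
    print('foot u',np.percentile(u[ft],[.5,2,98,99.5]),'w',np.percentile(w[ft],[.5,2,98,99.5]))
    # face plane : u+z median
    c=u.copy(); s=u+zz; hist,e=np.histogram(s[(zz>35)],bins=np.arange(s.min(),s.max(),1.)); k=hist.argmax(); print('face u+z',e[k]+.5)
    S0=np.median(s[(zz>35)&(abs(s-e[k]-.5)<4)]); print('S0',S0)
    # height above face
    H=(s-S0)/2**.5; t=(u-zz)/2**.5  # along slope coordinate
    face=(abs(H)<3)&(zz>30); print('face w',np.percentile(w[face],[.5,2,98,99.5]))
    hi=(H>6)&(zz>30); print('raised: t hist'); 
    hh,ee=np.histogram(t[hi],bins=np.arange(t[hi].min(),t[hi].max()+3,3)); print([(round(a),b) for a,b in zip(ee,hh)])
    for lo,hi2 in ((-1e9,np.median(t[face])),(np.median(t[face]),1e9)):
        g=hi&(t>lo)&(t<hi2); hh,ee=np.histogram(w[g],bins=np.arange(w.min(),w.max(),2)); print([(round(a),b) for a,b in zip(ee,hh) if b>0])
E
```

```text
w4.npz foot z 16.513330376980292 3248
rect ((586.4765625, -201.0871124267578), (134.14817810058594, 116.91609191894531), 66.71829986572266)
n [-0.27 -0.64  0.72] yaw -112.70806524823851 tilt 44.28313291745519 c [ 578.97 -197.61   67.96] 2625
foot u [-107.26 -105.94   20.56   21.64] w [569.17 569.63 650.82 652.23]
face u+z 25.676135766217513
S0 25.2062873482403
face w [580.16 580.55 639.75 641.29]
raised: t hist
[(-224, np.int64(12)), (-221, np.int64(5)), (-218, np.int64(0)), (-215, np.int64(0)), (-212, np.int64(0)), (-209, np.int64(0)), (-206, np.int64(0)), (-203, np.int64(0)), (-200, np.int64(0)), (-197, np.int64(0)), (-194, np.int64(0)), (-191, np.int64(0)), (-188, np.int64(0)), (-185, np.int64(0)), (-182, np.int64(0)), (-179, np.int64(0)), (-176, np.int64(0)), (-173, np.int64(0)), (-170, np.int64(0)), (-167, np.int64(0)), (-164, np.int64(0)), (-161, np.int64(0)), (-158, np.int64(0)), (-155, np.int64(0)), (-152, np.int64(0)), (-149, np.int64(0)), (-146, np.int64(0)), (-143, np.int64(0)), (-140, np.int64(0)), (-137, np.int64(0)), (-134, np.int64(0)), (-131, np.int64(0)), (-128, np.i
[... 4164 characters left out ...]
4(18)), (640, np.int64(8))]
[(578, np.int64(14)), (580, np.int64(54)), (582, np.int64(43)), (584, np.int64(46)), (586, np.int64(47)), (588, np.int64(45)), (590, np.int64(39)), (592, np.int64(20)), (594, np.int64(21)), (596, np.int64(20)), (598, np.int64(21)), (600, np.int64(18)), (602, np.int64(22)), (604, np.int64(18)), (606, np.int64(22)), (608, np.int64(19)), (610, np.int64(20)), (612, np.int64(19)), (614, np.int64(21)), (616, np.int64(18)), (618, np.int64(19)), (620, np.int64(21)), (622, np.int64(19)), (624, np.int64(18)), (626, np.int64(18)), (628, np.int64(32)), (630, np.int64(51)), (632, np.int64(41)), (634, np.int64(41)), (636, np.int64(44)), (638, np.int64(43)), (640, np.int64(27))]
```

Two views agree within 0.3 mm: yaw is -112.7°, and the foot's centre matches the face plane. The seat is at (566.4,-228.4,33). I now turn and tilt the key at a safe height.

```bash
echo '[{"rot":[0,0,0.149]},{"rot":[0,0,0.298]},{"rot":[0,0,0.448]},{"rot":[0,0,0.597]},{"rot":[0,0,0.747]}]' | python3 -m creep && echo '[{"rot":[0,0,0.149]},{"rot":[0,0,0.298]},{"rot":[0,0,0.448]},{"rot":[0,0,0.597]},{"rot":[0,0,0.747]}]' | python3 -m creep &&  echo '[{"rot":[0,0,0.149]},{"rot":[0,0,0.298]},{"rot":[0,0,0.448]},{"rot":[0,0,0.597]},{"rot":[0,0,0.747]}]' | python3 -m creep && echo '[{"rot":[0,0.15,0]},{"rot":[0,0.3,0]},{"rot":[0,0.45,0]},{"rot":[0,0.6,0]},{"rot":[0,0.75,0]}]' | python3 -m creep && echo '[{"rot":[0,0.035,0]},{"rot":[0,0.035,0]},{"rot":[0,0.035,0]}]' | python3 -m creep
cat > place.py <<'E'
from h import *
y=np.radians(-112.7); hh=np.array([np.cos(y),np.sin(y),0]); n=(hh+[0,0,1])/2**.5; sl=(hh-[0,0,1])/2**.5; seat=np.array([566.4,-228.4,33.])
def fr(z,x): return np.c_[x,np.cross(z,x),z]
def go(p,Rt):
    T=tool(); print('shift',T[:3,:3].T@(p-T[:3,3]),'rot',R.from_matrix(T[:3,:3].T@Rt).as_rotvec().round(4),'target',p)
E
python3 - <<'E'
from place import *
print(manip.read_state()['joints'])
for k in (40,1.5): go(seat-62.8*sl+k*n,fr(-n,-sl))
E
```

```text
clock: 6.5
eef_pos: [567.6, -150.7, 200.9]
eef_rot: [3.141, -0.0, 2.664]
wrist_force: [0.3, 0.0, -0.2]
finger_gap: 8.8
finger_force: 45.0
clock: 7.0
eef_pos: [567.6, -150.7, 200.9]
eef_rot: [3.142, -0.0, 1.917]
wrist_force: [-0.7, -0.1, -1.3]
finger_gap: 8.5
finger_force: 45.0
clock: 7.5
eef_pos: [567.6, -150.7, 200.8]
eef_rot: [-3.141, -0.0, 1.17]
wrist_force: [0.2, -1.0, -0.7]
finger_gap: 8.7
finger_force: 45.0
clock: 8.0
eef_pos: [567.8, -151.4, 201.9]
eef_rot: [3.138, -0.756, 1.178]
wrist_force: [0.1, 0.1, -1.2]
finger_gap: 8.7
finger_force: 45.0
clock: 8.3
eef_pos: [567.6, -151.2, 201.3]
eef_rot: [3.141, -0.782, 1.177]
wrist_force: [-0.3, 0.9, 0.3]
finger_gap: 8.3
finger_force: 45.0
[-0.65  0.47  1.49  0.76  1.47 -0.45]
shift [-106.84   28.52   28.65] rot [-0.  0.  0.] target [ 572.62 -213.53  105.69]
shift [-106.71   28.55   67.15] rot [-0.  0.  0.] target [ 583.13 -188.41   78.47]
```

```bash
echo '[{"xyz":[-40,10,0]},{"xyz":[-80,20,0]},{"xyz":[-107,28.5,10]},{"xyz":[-107,28.5,30]},{"xyz":[-107,28.5,45]}]' | python3 -m creep && echo '[{"xyz":[0,0,8]},{"xyz":[0,0,13]},{"xyz":[0,0,16]},{"xyz":[0,0,16]},{"xyz":[0,0,16]}]' | python3 -m creep
python3 - <<'E'
from place import *
go(seat-62.8*sl+1.5*n,fr(-n,-sl)); print(manip.read_state()['wrist_force'])
t,d2,K2,C2=cam('scene'); w=cam('wrist')[0]
save('p1',np.hstack([cv2.resize(t[180:260,250:340],(400,356),interpolation=cv2.INTER_CUBIC),cv2.resize(w[:,:],(400,356))]))
E
```

```text
clock: 8.8
eef_pos: [577.2, -202.3, 92.9]
eef_rot: [-3.141, -0.783, 1.176]
wrist_force: [0.4, 0.3, -1.2]
finger_gap: 8.5
finger_force: 45.0
clock: 9.3
eef_pos: [581.0, -193.3, 82.7]
eef_rot: [3.14, -0.785, 1.176]
wrist_force: [1.3, 0.4, -1.4]
finger_gap: 8.4
finger_force: 45.0
shift [0.81 0.01 6.78] rot [0. 0. 0.] target [ 583.13 -188.41   78.47]
[ 1.34  0.39 -1.4 ]
```

View pics/p1.png

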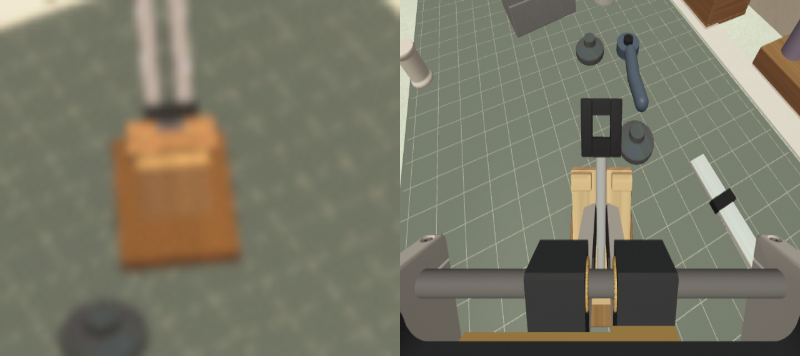

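The shank is centred in the fork gap, at (601,175) in the right half. I lower the last bit and release.

```bash
echo '[{"xyz":[0.8,0,2]},{"xyz":[0.8,0,3.5]},{"xyz":[0.8,0,5]},{"xyz":[0.8,0,5]}]' | python3 -m creep && echo '[{"xyz":[0,0,0.7]},{"xyz":[0,0,1.4]},{"xyz":[0,0,1.4]}]' | python3 -m creep && echo '[{},{},{}]' | python3 -m creep 26 && echo '[{},{"xyz":[0,0,-4]},{"xyz":[0,0,-14]},{"xyz":[0,0,-30]},{"xyz":[0,0,-60]}]' | python3 -m creep && echo '[{"xyz":[0,0,-40]},{"xyz":[0,0,-60]},{"xyz":[0,0,-60]},{"xyz":[0,0,-60]}]' | python3 -m creep
python3 - <<'E'
from place import *
im,d,K,C=cam('wrist'); np.savez('w6.npz',im=im,d=d,K=K,C=C); save('w6',im)
E
```

```text
clock: 9.8
eef_pos: [582.5, -189.1, 79.0]
eef_rot: [-3.141, -0.785, 1.175]
wrist_force: [-0.8, -0.1, -1.0]
finger_gap: 8.6
finger_force: 45.0
clock: 10.1
eef_pos: [582.9, -188.3, 78.1]
eef_rot: [-3.141, -0.785, 1.175]
wrist_force: [0.7, -0.4, -0.3]
finger_gap: 8.5
finger_force: 45.0
clock: 10.4
eef_pos: [583.0, -188.4, 78.3]
eef_rot: [3.141, -0.785, 1.175]
wrist_force: [0.3, 0.5, 0.8]
finger_gap: 25.0
finger_force: 0.0
clock: 10.9
eef_pos: [565.9, -227.6, 121.0]
eef_rot: [-3.139, -0.785, 1.174]
wrist_force: [0.7, -0.1, 0.3]
finger_gap: 26.1
finger_force: 0.0
clock: 11.3
eef_pos: [550.0, -266.7, 163.0]
eef_rot: [-3.142, -0.785, 1.174]
wrist_force: [-0.4, 1.1, 0.2]
finger_gap: 25.8
finger_force: 0.0
```

View pics/w6.png

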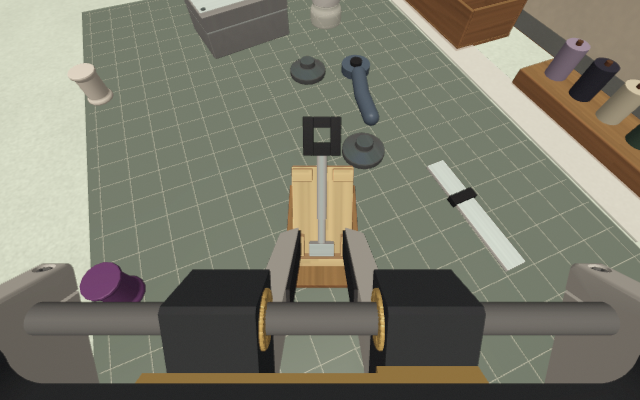

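The key lies on the rest: bow at (322,136), bit at (321,249) against the lip. I measure where it rests to set up the bow grasp.

Run:
```python
from place import *
z=np.load('w6.npz'); im,d,K,C=z['im'],z['d'],z['K'],z['C']; P=cloud(d,K,C)-[0,0,1.6]
def loc(p): p=p-seat; return np.c_[p@sl,p@np.cross(n,sl),p@n]
m=(im.sum(2)<190)&(np.abs(np.arange(400)[:,None]-135)<24)&(np.abs(np.arange(640)[None]-322)<24)
q=loc(P[m]); q=q[abs(q[:,2]-10)<6]; print('bow n',len(q),'x',np.percentile(q[:,0],[1,5,95,99]),'y',np.percentile(q[:,1],[1,5,95,99]),'z',np.percentile(q[:,2],[5,50,95]))
for r in (165,185,205,225): 
    c=slice(318,327); print(r,loc(P[r,c])[:, :].mean(0))
q=loc(P[244:256,312:332].reshape(-1,3)); print('bit',np.percentile(q,[2,50,98],axis=0))
print(im[236:262,321].sum(1), loc(P[236:262,321])[:,0],loc(P[236:262,321])[:,2])
```

```text
bow n 1194 x [-139.16 -138.25 -106.08 -104.34] y [-17.33 -16.26  16.44  17.58] z [ 8.46  9.71 10.99]
165 [-94.62   0.6    8.97]
185 [-75.03   0.6    9.1 ]
205 [-54.82   0.6    9.36]
225 [-33.04   0.63   7.04]
bit [[-13.57  -9.72   8.61]
 [ -7.48  -0.23  10.13]
 [ -1.21   9.89  11.69]]
[516 515 513 515 515 514 515 484 546 536 533 530 532 534 538 533 534 528
 524 539 393 370 370 531 529 518] [-21.89 -20.88 -19.83 -18.26 -17.54 -16.72 -15.07 -14.11 -13.55 -12.35
 -11.08 -10.35  -9.13  -7.86  -7.1   -5.88  -4.62  -3.91  -2.91  -1.48
  -0.31   0.08  -0.03   0.52   1.84   2.41] [ 9.09  9.29  9.4   8.19  9.14  9.82  8.46  8.81 10.14  9.89  9.5  10.38
 10.13  9.74 10.55 10.32  9.99 10.9  11.15 10.47 10.36 11.95 14.57 15.76
 15.32 16.46]
```

The key slid home to the lip (nose at x ≈ -0.5, flat at 10 mm, bow centre at x -122). I swing round to its bow.

```bash
echo '[{"xyz":[45,0,0]},{"xyz":[90,0,0]},{"xyz":[135,0,0]},{"xyz":[150,0,0],"rot":[0,-0.1,0]},{"xyz":[150,0,0],"rot":[0,-0.24,0]}]' | python3 -m creep 60 && echo '[{"rot":[0,-0.14,0]},{"rot":[0,-0.28,0]},{"rot":[0,-0.42,0]},{"rot":[0,-0.56,0]},{"rot":[0,-0.7,0]}]' | python3 -m creep &&  echo '[{"rot":[0,-0.14,0]},{"rot":[0,-0.28,0]},{"rot":[0,-0.42,0]},{"rot":[0,-0.56,0]},{"rot":[0,-0.631,0]}]' | python3 -m creep && echo '[{},{}]' | python3 -m creep
python3 - <<'E'
from place import *
print(manip.read_state()['joints'])
for k in (184,104): go(seat-k*sl+5*n+0.5*np.cross(n,sl),fr(sl,-n))
E
```

```text
clock: 11.85
eef_pos: [591.5, -167.3, 269.6]
eef_rot: [3.141, -0.541, 1.176]
wrist_force: [-0.4, -0.2, -1.2]
finger_gap: 59.3
finger_force: 0.0
clock: 12.35
eef_pos: [591.3, -167.8, 269.0]
eef_rot: [3.141, 0.161, 1.176]
wrist_force: [-0.3, -0.3, 0.5]
finger_gap: 60.0
finger_force: 0.0
clock: 12.85
eef_pos: [591.3, -166.6, 267.0]
eef_rot: [-3.137, 0.792, 1.182]
wrist_force: [-0.9, -0.9, 0.6]
finger_gap: 60.2
finger_force: 0.0
clock: 13.05
eef_pos: [591.2, -168.1, 268.5]
eef_rot: [-3.14, 0.784, 1.177]
wrist_force: [0.1, 0.1, 0.5]
finger_gap: 60.2
finger_force: 0.0
[-0.04  0.57  1.17 -0.73  1.69  0.37]
shift [115.34   1.06  28.77] rot [ 0. -0.  0.] target [ 615.71 -111.83  166.64]
shift [115.23   1.04 108.77] rot [ 0. -0.  0.] target [ 593.88 -164.01  110.07]
```

```bash
echo '[{"xyz":[40,0.5,0]},{"xyz":[80,1,0]},{"xyz":[115,1,5]},{"xyz":[115,1,30]},{"xyz":[115,1,60]}]' | python3 -m creep && echo '[{"xyz":[0,0,20]},{"xyz":[0,0,35]},{"xyz":[0,0,45]},{"xyz":[0,0,48.5]},{"xyz":[0,0,48.5]}]' | python3 -m creep
python3 - <<'E'
from place import *
go(seat-104*sl+5*n+0.5*np.cross(n,sl),fr(sl,-n))
im,d,K,C=cam('wrist'); save('w7',im[100:400,160:480])
E
```

```text
clock: 13.55
eef_pos: [607.3, -133.1, 144.9]
eef_rot: [3.14, 0.783, 1.175]
wrist_force: [1.4, -0.0, -0.7]
finger_gap: 60.4
finger_force: 0.0
clock: 14.05
eef_pos: [593.9, -165.0, 111.4]
eef_rot: [3.141, 0.785, 1.174]
wrist_force: [1.2, 1.1, -0.5]
finger_gap: 60.1
finger_force: 0.0
shift [ 1.56 -0.43  0.3 ] rot [ 0.  0. -0.] target [ 593.88 -164.01  110.07]
```

View pics/w7.png

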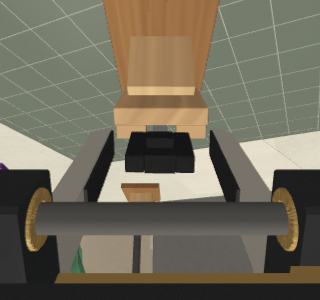

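The bow sits centred between the fingers, at crop (160,152). I close, lift square off the face and stand the key vertical.

```bash
echo '[{"xyz":[1.2,0,0]},{"xyz":[1.2,0,0]}]' | python3 -m creep && echo '[{},{},{},{},{}]' | python3 -m creep 20 55 && echo '[{"xyz":[-3,0,0]},{"xyz":[-10,0,0]},{"xyz":[-25,0,0]},{"xyz":[-45,0,0]},{"xyz":[-60,0,-20]}]' | python3 -m creep && echo '[{"xyz":[-20,0,-40]},{"xyz":[-35,0,-70],"rot":[0,0.1,0]},{"xyz":[-50,0,-100],"rot":[0,0.2,0]},{"xyz":[-70,0,-110],"rot":[0,0.35,0]},{"xyz":[-70,0,-110],"rot":[0,0.48,0]}]' | python3 -m creep && echo '[{"rot":[0,0.1,0]},{"rot":[0,0.2,0]},{"rot":[0,0.305,0]},{"rot":[0,0.305,0]},{"rot":[0,0.305,0]}]' | python3 -m creep
python3 - <<'E'
from place import *
print(manip.read_state()['joints'])
go(tool()[:3,3],fr(np.array([0,0,-1.]),np.array([-np.cos(np.radians(8.3)),-np.sin(np.radians(8.3)),0])))
E
```

```text
clock: 14.3
eef_pos: [594.5, -163.6, 110.5]
eef_rot: [3.141, 0.786, 1.175]
wrist_force: [-1.1, -0.0, -0.7]
finger_gap: 60.0
finger_force: 0.0
clock: 14.8
eef_pos: [594.1, -164.1, 110.2]
eef_rot: [3.142, 0.786, 1.175]
wrist_force: [0.3, 0.9, 0.7]
finger_gap: 35.4
finger_force: 55.0
clock: 15.3
eef_pos: [581.5, -192.8, 167.4]
eef_rot: [-3.139, 0.787, 1.174]
wrist_force: [1.2, 0.8, -0.6]
finger_gap: 35.7
finger_force: 55.0
clock: 15.8
eef_pos: [594.3, -165.4, 300.0]
eef_rot: [3.132, 0.3, 1.172]
wrist_force: [-0.4, 0.4, -1.3]
finger_gap: 35.6
finger_force: 55.0
clock: 16.3
eef_pos: [593.4, -165.3, 294.9]
eef_rot: [3.141, 0.004, 1.173]
wrist_force: [-0.4, 0.3, -1.1]
finger_gap: 35.9
finger_force: 55.0
[-0.33  0.41  1.17 -0.    1.56  0.07]
shift [0. 0. 0.] rot [-0.    0.   -2.11] target [ 593.39 -165.34  294.89]
```

```bash
echo '[{"xyz":[43,-6,6]},{"xyz":[87,-12,12]},{"xyz":[130,-18,18]},{"xyz":[174,-24,24]},{"xyz":[217,-30,30]}]' | python3 -m creep && echo '[{"xyz":[43,-6,8],"rot":[0,0,-0.1]},{"xyz":[87,-11,15],"rot":[0,0,-0.25]},{"xyz":[87,-11,15],"rot":[0,0,-0.4]},{"xyz":[87,-11,15],"rot":[0,0,-0.55]},{"xyz":[87,-11,15],"rot":[0,0,-0.7]}]' | python3 -m creep && echo '[{"rot":[0,0,-0.15]},{"rot":[0,0,-0.3]},{"rot":[0,0,-0.45]},{"rot":[0,0,-0.6]},{"rot":[0,0,-0.75]}]' | python3 -m creep && echo '[{"rot":[0,0,-0.15]},{"rot":[0,0,-0.3]},{"rot":[0,0,-0.45]},{"rot":[0,0,-0.6]},{"rot":[0,0,-0.66]}]' | python3 -m creep && echo '[{},{}]' | python3 -m creep
python3 - <<'E'
from place import *
print(manip.read_state()['joints'])
im,d,K,C=cam('wrist'); np.savez('w8.npz',im=im,d=d,K=K,C=C); save('w8',im)
E
```

```text
clock: 16.8
eef_pos: [650.2, 50.0, 263.8]
eef_rot: [3.141, 0.004, 1.176]
wrist_force: [0.4, -0.3, -0.7]
finger_gap: 35.5
finger_force: 55.0
clock: 17.3
eef_pos: [673.3, 133.2, 248.6]
eef_rot: [-3.14, 0.003, 1.883]
wrist_force: [0.1, 1.0, -0.9]
finger_gap: 35.6
finger_force: 55.0
clock: 17.8
eef_pos: [673.3, 132.7, 248.8]
eef_rot: [-3.138, 0.001, 2.632]
wrist_force: [0.4, -0.1, -1.1]
finger_gap: 35.7
finger_force: 55.0
clock: 18.3
eef_pos: [673.3, 132.7, 248.8]
eef_rot: [-3.138, -0.001, -2.991]
wrist_force: [-0.0, 0.4, -0.3]
finger_gap: 35.7
finger_force: 55.0
clock: 18.5
eef_pos: [673.4, 132.6, 248.8]
eef_rot: [-3.139, -0.001, -3.0]
wrist_force: [-0.5, -0.1, -1.1]
finger_gap: 35.6
finger_force: 55.0
[ 0.14  0.6   1.   -0.    1.55 -1.57]
```

View pics/w8.png

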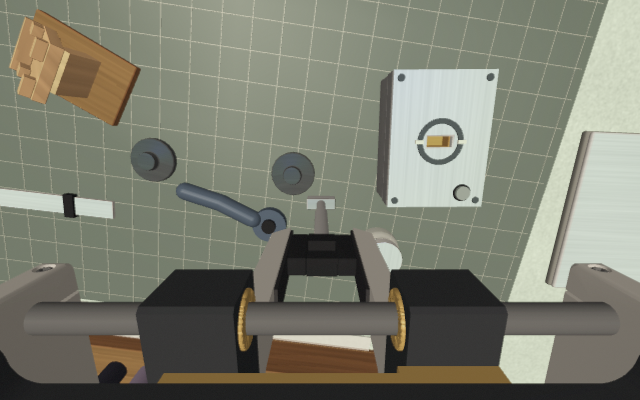

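The wrist view shows the box, the ring centred at about (440,142) and the bit's end at (320,203). That was my eleventh picture, one over the limit of ten, so from here I work from numbers only.

```bash
cat > box.py <<'E'
from place import *
def box(f):
    z=np.load(f); im,d,K,C=z['im'],z['d'],z['K'],z['C']; P=cloud(d,K,C); T=C@np.linalg.inv(np.array(manip.camera_info('wrist')['mount']))
    near=np.hypot(P[...,0]-605,P[...,1]-253)<110
    lid=near&(P[...,2]>76)&(P[...,2]<92); zl=np.median(P[lid][:,2]); 
    print('lid z',zl,cv2.minAreaRect(P[near&(P[...,2]>zl-3)&(P[...,2]<zl+6)][:,:2].astype(np.float32)))
    g=im.sum(2).astype(int); v,u=np.mgrid[:400,:640]
    hi=ray([[0,0]],K,C,83.)
    rr=((u.ravel()-K[0,2])/K[0,0],(v.ravel()-K[1,2])/K[1,1]); 
    W=ray(np.c_[u.ravel(),v.ravel()],K,C,83.).reshape(400,640,3)
    ring=(np.hypot(W[...,0]-605,W[...,1]-253)<40)&(g<330); 
    q=W[ring][:,:2]; 
    n,l,st,ct=cv2.connectedComponentsWithStats(ring.astype(np.uint8),connectivity=8); 
    for i in range(1,n):
        if st[i,4]>40:
            w=W[l==i][:,:2]; print('dark comp',st[i],w.mean(0),w.min(0),w.max(0))
    hsv=cv2.cvtColor(im,cv2.COLOR_RGB2HSV); br=(np.hypot(W[...,0]-605,W[...,1]-253)<30)&(hsv[...,0]<30)&(hsv[...,1]>70)
    w=W[br][:,:2]; print('brass',len(w),cv2.minAreaRect(w.astype(np.float32)))
    return im,d,K,C,P,T,W,ring,br
E
python3 - <<'E'
from box import *
im,d,K,C,P,T,W,ring,br=box('w8.npz')
q=W[ring][:,:2]; 
# circle fit robust to the ridges
from scipy.optimize import least_squares
k=np.hypot(*(q-q.mean(0)).T)>12; q=q[k]
s=least_squares(lambda x:np.hypot(q[:,0]-x[0],q[:,1]-x[1])-x[2],[605,253,17],loss='soft_l1').x; print('circle',s)
a=np.arctan2(q[:,1]-s[1],q[:,0]-s[0]); h,e=np.histogram(a,bins=36); print(h)
# nose in tool frame
Pt=(P-T[:3,3])@T[:3,:3]
m=(Pt[...,2]>80)&(Pt[...,2]<125)&(np.hypot(Pt[...,0],Pt[...,1])<30)
w=Pt[m]; print('nose pts',len(w),np.percentile(w,[1,5,50,95,99],axis=0))
print(im[203,298:345].sum(1),im[190:215,312].sum(1)); print(Pt[203,305:337:3]); print(Pt[196:210,312])
E
```

```text
lid z 84.57527014732898 ((602.252197265625, 253.73333740234375), (150.46487426757812, 111.05632019042969), 8.322772979736328)
dark comp [418 119  45  21 284] [587.11 252.66] [577.58 229.33] [603.03 278.37]
dark comp [441 137   8   9  55] [601.17 259.9 ] [596.31 256.56] [605.98 263.43]
dark comp [418 144  44  20 257] [617.67 257.13] [602.21 231.26] [627.14 279.51]
brass 251 ((602.1752319335938, 252.4470672607422), (10.981569290161133, 25.40544891357422), 8.16086196899414)
circle [602.45 254.44  22.78]
[15 16 17 18 19 15 17 16 16  3  5 17 17 14 18 13 14 14 14 12 18 17 16 16
 16 17 17  2 10 17 18 17 17 17 18 18]
nose pts 310 [[ -2.66 -14.41  81.92]
 [ -2.25 -13.51  86.04]
 [  4.23  -2.5   87.98]
 [  6.59   9.42  97.35]
 [  6.74  10.34  98.42]]
[379 382 389 390 389 386 394 414 443 536 526 526 526 525 526 523 524 516
 463 349 345 342 337 327 313 297 311 442 522 522 521 521 521 520 520 517
 485 330 375 373 371 373 376 373 370 378 411] [384 383 380 382 381 372 347 353 335 517 531 532 528 526 526 529 530 535
 538 399 371 375 370 371 372]
[[-38.74 -24.92 243.41]
 [  2.34 -13.44  87.25]
 [  2.29 -10.72  87.46]
 [  2.53  -7.96  86.55]
 [  3.67  -5.17  82.19]
 [  5.28  -2.46  76.1 ]
 [  5.01   0.17  77.12]
 [  2.1    2.97  88.19]
 [  2.09   5.71  88.25]
 [  2.41   8.41  87.04]
 [-39.18  18.41 245.13]]
[[  6.64 -10.05  96.71]
 [  6.95  -9.89  91.42]
 [  6.44  -9.84  89.65]
 [  5.84  -9.8   88.26]
 [  5.22  -9.77  87.02]
 [  4.39  -9.76  86.59]
 [  3.18  -9.81  87.66]
 [  2.13  -9.82  88.04]
 [  1.1   -9.84  88.39]
 [  0.18  -9.85  88.26]
 [ -0.74  -9.85  88.17]
 [ -1.44  -9.83  87.24]
 [ -2.59  -9.86  87.96]
 [-48.14 -14.94 244.86]]
```

```bash
echo '[{"xyz":[5,40,0]},{"xyz":[10,80,0]},{"xyz":[15,120,0]},{"xyz":[15,130.5,15]},{"xyz":[15,130.5,30],"rot":[0,0,-0.004]}]' | python3 -m creep && echo '[{"xyz":[0,0,8]},{"xyz":[0,0,15]},{"xyz":[0,0,15]},{"xyz":[0,0,15]}]' | python3 -m creep
python3 - <<'E'
from box import *
s=manip.read_state(); print(s['joints'],s['eef_rot'])
im,d,K,C=cam('wrist'); np.savez('w9.npz',im=im,d=d,K=K,C=C); save('w9',im)
im,d,K,C,P,T,W,ring,br=box('w9.npz')
Pt=(P-T[:3,3])@T[:3,:3]
q=W[ring][:,:2]; from scipy.optimize import least_squares
q=q[np.hypot(*(q-[602.4,254.2]).T)>14]; f=least_squares(lambda x:np.hypot(q[:,0]-x[0],q[:,1]-x[1])-x[2],[602,254,20],loss='soft_l1').x
print('ring',len(q),f); print('in tool',T[:3,:3].T@(np.r_[f[:2],83]-T[:3,3]))
m=(Pt[...,2]>50)&(Pt[...,2]<110)&(np.hypot(Pt[...,0],Pt[...,1])<25)
v,u=np.nonzero(m); print('key px',u.min(),u.max(),v.min(),v.max())
for r in range(205,280,6):
    c=Pt[r,312:332]; k=c[:,2]<110
    if k.any(): cc=c[k]; print(r,len(cc),'ymid',(cc[:,1].min()+cc[:,1].max())/2,'front x',cc[:,0].max(),'z',np.median(cc[:,2]))
for r in range(190,220):
    c=Pt[r,300:345]; k=(c[:,2]<112); 
    if k.sum()>3: cc=c[k]; print(r,np.nonzero(k)[0][[0,-1]]+300,cc.min(0),cc.max(0))
E
```

```text
clock: 19.05
eef_pos: [639.5, 261.1, 218.1]
eef_rot: [-3.14, 0.0, -2.993]
wrist_force: [-0.0, -0.8, -0.8]
finger_gap: 35.6
finger_force: 55.0
clock: 19.45
eef_pos: [640.4, 258.7, 204.1]
eef_rot: [-3.141, 0.0, -2.995]
wrist_force: [0.1, 0.5, -1.4]
finger_gap: 35.8
finger_force: 55.0
[ 0.33  0.63  1.05 -0.    1.46 -1.39] [-3.14  0.   -3.  ]
lid z 84.61706398265844 ((602.542724609375, 253.90921020507812), (150.39012145996094, 110.4306411743164), 8.450684547424316)
dark comp [298 133  51  25 352] [587.52 251.24] [577.38 228.63] [604.01 277.48]
dark comp [310 154  27  10  62] [605.38 252.13] [599.36 239.96] [608.14 266.69]
dark comp [298 163  51  22 332] [618.16 255.92] [602.63 229.39] [627.82 278.64]
dark comp [308 197  26   2  52] [641.48 256.6 ] [639.09 243.9 ] [643.87 269.31]
brass 327 ((601.8128051757812, 253.73944091796875), (10.83703327178955, 26.7399959564209), 8.408095359802246)
ring 741 [603.05 253.8   22.99]
in tool [ 37.67   0.67 121.15]
key px 307 334 196 213
205 20 ymid -1.1695725365264984 front x 5.3479622108592535 z 86.39104350100428
211 12 ymid -1.984757368886009 front x 
[... 1485 characters left out ...]
8  -14.44  58.87] [ 6.44 10.29 88.58]
208 [307 334] [ -3.04 -14.42  55.45] [ 6.55 10.32 89.6 ]
209 [316 325] [ 4.18 -5.68 52.55] [ 6.53  1.71 60.81]
210 [316 326] [ 3.92 -5.61 49.73] [ 6.52  2.54 58.75]
211 [315 326] [ 3.1  -6.47 46.17] [ 6.73  2.5  58.64]
212 [315 326] [ 3.11 -6.41 44.21] [ 6.5   2.45 55.7 ]
213 [315 326] [ 3.11 -6.35 40.92] [ 6.68  2.39 52.87]
214 [315 326] [ 3.14 -6.29 38.45] [ 6.63  2.34 50.  ]
215 [301 327] [   2.59   -6.23 -180.84] [72.87  3.2  49.11]
216 [315 327] [ 2.82 -6.11 34.14] [ 6.39  3.14 45.68]
217 [315 327] [ 2.93 -6.09 30.7 ] [ 6.7   3.09 42.74]
218 [315 327] [ 2.99 -6.03 28.94] [ 6.49  3.04 40.01]
219 [315 327] [   3.25   -5.96 -180.84] [72.87  2.98 36.71]
```

The key is true in the grip: bow, shank and bit fronts all read at the same offset. In the camera's own frame the nose needs about +36.3 in x and +3.0 in y to reach the hole. I line up and insert gently.

```bash
echo '[{"xyz":[18,1.5,0]},{"xyz":[36.3,3,0]},{"xyz":[36.3,3,5]},{"xyz":[36.3,3,10]},{"xyz":[36.3,3,13]}]' | python3 -m creep && echo '[{},{},{}]' | python3 -m creep && echo '[{"xyz":[0,0,2]},{"xyz":[0,0,4]},{"xyz":[0,0,6]},{"xyz":[0,0,8]},{"xyz":[0,0,8]}]' | python3 -m creep
python3 - <<'E'
from place import *
s=manip.read_state(); print(s['wrist_force'],s['moment'],tool()[:3,3])
E
```

```text
clock: 20.0
eef_pos: [604.1, 256.7, 190.2]
eef_rot: [-3.141, -0.001, -2.995]
wrist_force: [-0.3, 0.5, -1.5]
finger_gap: 35.5
finger_force: 55.0
clock: 20.3
eef_pos: [604.0, 256.8, 190.7]
eef_rot: [-3.141, -0.0, -2.995]
wrist_force: [0.2, -0.4, -0.6]
finger_gap: 35.7
finger_force: 55.0
clock: 20.8
eef_pos: [603.6, 256.7, 182.3]
eef_rot: [-3.141, -0.001, -2.994]
wrist_force: [0.3, 0.4, -1.7]
finger_gap: 35.6
finger_force: 55.0
[ 0.35  0.41 -1.71] [ 0.03  0.01 -0.01] [603.61 256.74 182.28]
```

It is 4 mm into the slot with no contact force, so I keep going down.

```bash
echo '[{"xyz":[0,0,2.5]},{"xyz":[0,0,5]},{"xyz":[0,0,7.5]},{"xyz":[0,0,10]},{"xyz":[0,0,10]}]' | python3 -m creep && echo '[{"xyz":[0,0,2.5]},{"xyz":[0,0,5]},{"xyz":[0,0,7.5]},{"xyz":[0,0,10]},{"xyz":[0,0,10]}]' | python3 -m creep  && echo '[{"xyz":[0,0,1.5]},{"xyz":[0,0,3]},{"xyz":[0,0,4]},{"xyz":[0,0,4]}]' | python3 -m creep
```

```text
clock: 21.3
eef_pos: [603.6, 256.7, 172.2]
eef_rot: [-3.141, -0.001, -2.994]
wrist_force: [-0.5, -0.5, -1.6]
finger_gap: 35.9
finger_force: 55.0
clock: 21.8
eef_pos: [603.6, 256.7, 162.2]
eef_rot: [-3.141, -0.001, -2.994]
wrist_force: [0.2, -0.3, -1.2]
finger_gap: 35.4
finger_force: 55.0
clock: 22.2
eef_pos: [603.7, 256.8, 158.5]
eef_rot: [-3.141, -0.001, -2.994]
wrist_force: [-0.2, 0.0, -1.5]
finger_gap: 35.6
finger_force: 55.0
```

```bash
echo '[{"xyz":[0,0,0.7]},{"xyz":[0,0,1.4]},{"xyz":[0,0,2]},{"xyz":[0,0,2]}]' | python3 -m creep && echo '[{"xyz":[0,0,0.5]},{"xyz":[0,0,1]},{"xyz":[0,0,1]}]' | python3 -m creep&& echo '[{"xyz":[0,0,0.5]},{"xyz":[0,0,0.8]},{"xyz":[0,0,0.8]}]' | python3 -m creep
```

```text
clock: 22.6
eef_pos: [603.7, 256.8, 156.6]
eef_rot: [-3.141, -0.001, -2.994]
wrist_force: [-0.5, 0.0, -0.6]
finger_gap: 35.2
finger_force: 55.0
clock: 22.9
eef_pos: [603.8, 256.8, 156.2]
eef_rot: [-3.141, 0.0, -2.994]
wrist_force: [-0.6, -0.2, 3.8]
finger_gap: 35.9
finger_force: 55.0
clock: 23.2
eef_pos: [604.0, 256.8, 156.1]
eef_rot: [-3.141, 0.001, -2.994]
wrist_force: [-2.0, -1.7, 8.7]
finger_gap: 35.5
finger_force: 55.0
```

It is home on the floor with 8.7 N. I ease off the preload and turn clockwise, which is +z in the tool's axes.

```bash
echo '[{"xyz":[0,0,-0.8]},{"xyz":[0,0,-0.8],"rot":[0,0,0.08]},{"xyz":[0,0,-0.8],"rot":[0,0,0.16]},{"xyz":[0,0,-0.8],"rot":[0,0,0.24]},{"xyz":[0,0,-0.8],"rot":[0,0,0.32]}]' | python3 -m creep && echo '[{"rot":[0,0,0.08]},{"rot":[0,0,0.16]},{"rot":[0,0,0.24]},{"rot":[0,0,0.32]},{"rot":[0,0,0.4]}]' | python3 -m creep
python3 - <<'E'
from place import *
s=manip.read_state(); print(s['wrist_force'],s['moment'],s['eef_rot'])
E
```

```text
clock: 23.7
eef_pos: [603.9, 256.6, 156.2]
eef_rot: [-3.141, 0.0, 2.966]
wrist_force: [-0.5, -2.5, 5.9]
finger_gap: 35.7
finger_force: 55.0
clock: 24.2
eef_pos: [604.0, 256.4, 156.2]
eef_rot: [-3.141, 0.001, 2.565]
wrist_force: [-0.0, -2.5, 5.2]
finger_gap: 35.5
finger_force: 55.0
[-0.03 -2.53  5.24] [-0.87  0.11  0.04] [-3.14  0.    2.57]
```

```bash
echo '[{"rot":[0,0,0.08]},{"rot":[0,0,0.16]},{"rot":[0,0,0.24]},{"rot":[0,0,0.32]},{"rot":[0,0,0.4]}]' | python3 -m creep && echo '[{"rot":[0,0,0.04]},{"rot":[0,0,0.08]},{"rot":[0,0,0.11]},{"rot":[0,0,0.11]}]' | python3 -m creep
python3 - <<'E'
from place import *
s=manip.read_state(); print(s['wrist_force'],s['moment'],s['eef_rot'],s['joints'])
E
echo '[{"rot":[0,0,0.02]},{"rot":[0,0,0.05]},{"rot":[0,0,0.05]}]' | python3 -m creep
python3 - <<'E'
from place import *
s=manip.read_state(); print(s['wrist_force'],s['moment'],s['eef_rot'],s['joints'])
E
```

```text
clock: 24.7
eef_pos: [604.0, 256.2, 156.2]
eef_rot: [-3.141, 0.002, 2.165]
wrist_force: [-1.1, -4.8, 4.3]
finger_gap: 35.7
finger_force: 55.0
clock: 25.1
eef_pos: [604.1, 256.0, 156.1]
eef_rot: [-3.141, 0.002, 2.057]
wrist_force: [0.1, -3.9, 4.6]
finger_gap: 35.4
finger_force: 55.0
[ 0.13 -3.9   4.64] [-1.29 -0.   -0.03] [-3.14  0.    2.06] [ 0.35  0.58  1.24 -0.    1.32 -0.14]
clock: 25.4
eef_pos: [604.1, 256.0, 156.1]
eef_rot: [-3.141, 0.002, 2.008]
wrist_force: [-0.3, -4.8, 5.3]
finger_gap: 35.7
finger_force: 55.0
[-0.25 -4.76  5.34] [-1.41 -0.01  0.1 ] [-3.14  0.    2.01] [ 0.35  0.58  1.24 -0.    1.32 -0.09]
```

```bash
for i in 1 ; do echo '[{"rot":[0,0,0.02]},{"rot":[0,0,0.04]},{"rot":[0,0,0.04]}]' | python3 -m creep; done
python3 - <<'E'
from place import *
s=manip.read_state(); print(s['wrist_force'],s['moment'],s['eef_rot'])
E
echo '[{"rot":[0,0,0.02]},{"rot":[0,0,0.04]},{"rot":[0,0,0.04]}]' | python3 -m creep
python3 - <<'E'
from place import *
s=manip.read_state(); print(s['wrist_force'],s['moment'],s['eef_rot'])
im,d,K,C=cam('wrist'); np.savez('w10.npz',im=im,d=d,K=K,C=C)
E
```

```text
clock: 25.7
eef_pos: [604.0, 256.0, 156.2]
eef_rot: [-3.141, 0.002, 1.968]
wrist_force: [-0.6, -4.9, 5.4]
finger_gap: 35.8
finger_force: 55.0
[-0.65 -4.95  5.39] [-1.51  0.12  0.51] [-3.14  0.    1.97]
clock: 26.0
eef_pos: [604.0, 256.0, 156.1]
eef_rot: [-3.141, 0.003, 1.929]
wrist_force: [0.0, -5.3, 6.2]
finger_gap: 35.6
finger_force: 55.0
[ 0.04 -5.34  6.18] [-1.56  0.13  1.21] [-3.14  0.    1.93]
```

The moment rises to 1.2 N m, so the plug is on its far stop. I turn back home.

```bash
echo '[{"rot":[0,0,-0.08]},{"rot":[0,0,-0.18]},{"rot":[0,0,-0.28]},{"rot":[0,0,-0.38]},{"rot":[0,0,-0.48]}]' | python3 -m creep >/dev/null && echo '[{"rot":[0,0,-0.1]},{"rot":[0,0,-0.2]},{"rot":[0,0,-0.3]},{"rot":[0,0,-0.4]},{"rot":[0,0,-0.48]}]' | python3 -m creep > /dev/null && echo '[{"rot":[0,0,-0.1]},{"rot":[0,0,-0.2]},{"rot":[0,0,-0.28]},{"rot":[0,0,-0.36]},{"rot":[0,0,-0.4]}]' | python3 -m creep && echo '[{"rot":[0,0,-0.03]},{"rot":[0,0,-0.06]},{"rot":[0,0,-0.06]}]' | python3 -m creep
python3 - <<'E'
from place import *
s=manip.read_state(); print(s['wrist_force'],s['moment'],s['eef_rot'])
E
echo '[{"rot":[0,0,-0.02]},{"rot":[0,0,-0.04]},{"rot":[0,0,-0.04]}]' | python3 -m creep
python3 - <<'E'
from place import *
s=manip.read_state(); print(s['wrist_force'],s['moment'],s['eef_rot'])
E
```

```text
clock: 27.55
eef_pos: [603.7, 256.8, 156.1]
eef_rot: [-3.141, -0.0, -2.991]
wrist_force: [-2.6, -1.4, 5.4]
finger_gap: 35.6
finger_force: 55.0
clock: 27.85
eef_pos: [603.7, 256.9, 156.1]
eef_rot: [-3.141, -0.0, -2.933]
wrist_force: [-1.1, -0.1, 4.6]
finger_gap: 35.5
finger_force: 55.0
[-1.1  -0.09  4.58] [-0.02  0.6  -0.  ] [-3.14 -0.   -2.93]
clock: 28.15
eef_pos: [603.7, 256.9, 156.1]
eef_rot: [-3.141, -0.0, -2.894]
wrist_force: [-2.3, -0.5, 7.4]
finger_gap: 35.6
finger_force: 55.0
[-2.3  -0.52  7.37] [ 0.03  0.62 -0.09] [-3.14 -0.   -2.89]
```

```bash
echo '[{"rot":[0,0,-0.02]},{"rot":[0,0,-0.04]},{"rot":[0,0,-0.04]}]' | python3 -m creep
python3 - <<'E'
from place import *
s=manip.read_state(); print(s['wrist_force'],s['moment'],s['eef_rot'])
E
```

```text
clock: 28.45
eef_pos: [603.6, 256.9, 156.1]
eef_rot: [-3.141, -0.001, -2.854]
wrist_force: [-2.4, -0.4, 5.5]
finger_gap: 35.9
finger_force: 55.0
[-2.4  -0.41  5.48] [ 0.03  0.7  -0.41] [-3.14 -0.   -2.85]
```

The moment is -0.41 N m, so the plug is on its home stop. I centre the bit in the play and draw it out.

```bash
echo '[{"xyz":[0,0,-0.3],"rot":[0,0,0.05]},{"xyz":[0,0,-0.5],"rot":[0,0,0.1]},{"xyz":[0,0,-0.5],"rot":[0,0,0.14]},{"xyz":[0,0,-0.5],"rot":[0,0,0.14]}]' | python3 -m creep && echo '[{"xyz":[0,0,-2.5]},{"xyz":[0,0,-5]},{"xyz":[0,0,-8]},{"xyz":[0,0,-11]},{"xyz":[0,0,-14]}]' | python3 -m creep && echo '[{"xyz":[0,0,-3]},{"xyz":[0,0,-6]},{"xyz":[0,0,-9]},{"xyz":[0,0,-12]},{"xyz":[0,0,-15]}]' | python3 -m creep && echo '[{"xyz":[0,0,-6]},{"xyz":[0,0,-12]},{"xyz":[0,0,-25]},{"xyz":[0,0,-50]},{"xyz":[0,0,-85]}]' | python3 -m creep  && echo '[{"xyz":[0,0,-20]},{"xyz":[0,0,-30]},{"xyz":[0,0,-30]}]' | python3 -m creep
python3 - <<'E'
from box import *
s=manip.read_state(); print(s['wrist_force'],s['moment'],s['joints'])
im,d,K,C=cam('wrist'); np.savez('w11.npz',im=im,d=d,K=K,C=C)
im,d,K,C,P,T,W,ring,br=box('w11.npz'); Pt=(P-T[:3,3])@T[:3,:3]
for r in list(range(196,209,2))+list(range(211,256,6)):
    c=Pt[r,300:345]; k=(c[:,2]<112)&(c[:,2]>-60)&(abs(c[:,0])<15)&(abs(c[:,1])<17)
    if k.sum()>3: cc=c[k]; print(r,'y',cc[:,1].min(),cc[:,1].max(),'front x',cc[:,0].max(),'z',np.median(cc[:,2]))
go(np.array([593.4,-165.3,295]),fr(np.array([0,0,-1.]),-hh))
E
```

```text
clock: 28.85
eef_pos: [603.6, 256.8, 156.2]
eef_rot: [-3.141, -0.001, -2.995]
wrist_force: [-1.8, -0.9, 2.4]
finger_gap: 35.7
finger_force: 55.0
clock: 29.35
eef_pos: [603.7, 256.8, 170.4]
eef_rot: [-3.141, -0.0, -2.994]
wrist_force: [0.7, -0.9, -0.6]
finger_gap: 35.8
finger_force: 55.0
clock: 29.85
eef_pos: [603.7, 256.8, 185.5]
eef_rot: [-3.141, -0.0, -2.994]
wrist_force: [1.0, -0.1, -1.5]
finger_gap: 35.6
finger_force: 55.0
clock: 30.35
eef_pos: [603.3, 256.7, 270.6]
eef_rot: [-3.14, -0.003, -2.994]
wrist_force: [1.0, -0.5, -1.4]
finger_gap: 35.5
finger_force: 55.0
clock: 30.65
eef_pos: [604.0, 257.0, 301.6]
eef_rot: [-3.141, 0.002, -2.994]
wrist_force: [0.9, -0.1, -1.0]
finger_gap: 35.8
finger_force: 55.0
[ 0.9  -0.14 -0.99] [ 0.06  0.04 -0.02] [ 0.35  0.51  1.02 -0.    1.62 -1.37]
lid z 84.59694418824071 ((602.802978515625, 253.9375), (149.3340606689453, 110.26708221435547), 8.497978210449219)
dark comp [302 159  37  18 184] [587.63 251.02] [577.78 229.01] [603.54 276.78]
dark comp [310 175  20   6  44] [604.59 252.  ] [600.65 239.85] [607.31 265.79]
dark comp [302 181  37  18 2
[... 986 characters left out ...]
554 3.0760378177297474 front x 6.559736593076503 z 33.600780311198
223 y -5.769925966744189 2.7699052148465717 front x 6.543967914735702 z 18.737186457619142
229 y -6.302177827919772 3.2772063568765035 front x 6.712868120713632 z 7.558174443608834
235 y -14.32634841637771 12.669082557081106 front x 7.030464284299328 z -5.269881239363388
241 y -13.554733214420326 11.98576647239569 front x 7.042363131797508 z -14.571961935321873
247 y -13.04025924597758 11.33289960675253 front x 6.879913774053973 z -14.984629343789775
253 y -12.489457390375108 10.804037930294001 front x 7.0642209433663465 z -32.12986924614131
shift [  72.14 -416.11    5.42] rot [-0.    0.    2.11] target [ 593.4 -165.3  295. ]
```

The key is unmoved in the grip and the slot is still in line (8.46°). I go back to the rest the way I came.

```bash
echo '[{"xyz":[8,-46,0]},{"xyz":[16,-92,0]},{"xyz":[24,-138,0]},{"xyz":[32,-184,0]},{"xyz":[40,-230,0]}]' | python3 -m creep >/dev/null && echo '[{"xyz":[8,-46,1]},{"xyz":[16,-92,2]},{"xyz":[24,-138,3]},{"xyz":[32,-186,5],"rot":[0,0,0.1]},{"xyz":[32,-186,5],"rot":[0,0,0.24]}]' | python3 -m creep >/dev/null && echo '[{"rot":[0,0,0.14]},{"rot":[0,0,0.28]},{"rot":[0,0,0.42]},{"rot":[0,0,0.56]},{"rot":[0,0,0.7]}]' | python3 -m creep >/dev/null && echo '[{"rot":[0,0,0.14]},{"rot":[0,0,0.28]},{"rot":[0,0,0.42]},{"rot":[0,0,0.56]},{"rot":[0,0,0.7]}]' | python3 -m creep >/dev/null && echo '[{"rot":[0,0,0.13]},{"rot":[0,0,0.26]},{"rot":[0,0,0.39]},{"rot":[0,0,0.47]},{"rot":[0,0,0.47]}]' | python3 -m creep && echo '[{"rot":[0,-0.14,0]},{"rot":[0,-0.28,0]},{"rot":[0,-0.42,0]},{"rot":[0,-0.56,0]},{"rot":[0,-0.7,0]}]' | python3 -m creep && echo '[{"rot":[0,-0.085,0]},{"rot":[0,-0.085,0]},{"rot":[0,-0.085,0]}]' | python3 -m creep
python3 - <<'E'
from place import *
print(manip.read_state()['joints'])
g=np.array([594.1,-164.1,110.2]); print('grab local',(g-seat)@sl,(g-seat)@n)
p=tool()[:3,3]-seat; print('now',p@sl,p@np.cross(n,sl),p@n)
for k,j in((0,60),(1.5,0.6)): go(g-k*sl+j*n,fr(sl,-n))
E
```

```text
clock: 33.2
eef_pos: [593.3, -165.1, 294.1]
eef_rot: [-3.139, 0.001, 1.178]
wrist_force: [-0.2, -0.6, -1.5]
finger_gap: 35.7
finger_force: 55.0
clock: 33.7
eef_pos: [593.7, -164.8, 295.4]
eef_rot: [-3.14, 0.707, 1.183]
wrist_force: [1.0, -0.4, -1.5]
finger_gap: 35.8
finger_force: 55.0
clock: 34.0
eef_pos: [593.6, -165.0, 294.9]
eef_rot: [-3.139, 0.784, 1.182]
wrist_force: [-0.5, 0.0, -0.1]
finger_gap: 35.5
finger_force: 55.0
[-0.04  0.56  1.13 -0.73  1.73  0.34]
grab local -104.09233827272824 5.084948742474685
now -233.992573950562 0.6614362984295687 136.42645165753052
shift [ 71.1    0.14 130.03] rot [ 0.   -0.    0.01] target [ 577.73 -203.24  152.63]
shift [130.5    0.47 128.64] rot [ 0.   -0.    0.01] target [ 594.35 -163.51  111.68]
```

```bash
echo '[{"xyz":[20,0,35],"rot":[0,0,0.005]},{"xyz":[40,0,75],"rot":[0,0,0.005]},{"xyz":[60,0,105],"rot":[0,0,0.005]},{"xyz":[71,0,122],"rot":[0,0,0.005]},{"xyz":[90,0,127.5],"rot":[0,0,0.005]}]' | python3 -m creep && echo '[{"xyz":[12,0,0.5]},{"xyz":[20,0,0.5]},{"xyz":[28,0,0.5]},{"xyz":[32,0,0.5]},{"xyz":[32,0,0.5]}]' | python3 -m creep
python3 - <<'E'
from place import *
print(manip.read_state()['wrist_force'])
g=np.array([594.1,-164.1,110.2])
go(g-1.5*sl+0.6*n,fr(sl,-n))
E
```

```text
clock: 34.5
eef_pos: [582.7, -191.4, 141.3]
eef_rot: [3.137, 0.784, 1.169]
wrist_force: [0.3, -0.4, -0.6]
finger_gap: 35.4
finger_force: 55.0
clock: 35.0
eef_pos: [592.3, -168.7, 118.8]
eef_rot: [3.136, 0.786, 1.172]
wrist_force: [0.1, -0.1, -1.0]
finger_gap: 35.7
finger_force: 55.0
[ 0.13 -0.06 -1.03]
shift [ 8.97 -0.16  1.1 ] rot [ 0.  0. -0.] target [ 594.35 -163.51  111.68]
```

```bash
echo '[{"xyz":[2.5,0,0.5]},{"xyz":[5,0,1]},{"xyz":[7,0,1]},{"xyz":[8.5,0,1]},{"xyz":[8.5,0,1]}]' | python3 -m creep && echo '[{"xyz":[0.6,0,0]},{"xyz":[1,0,0]},{"xyz":[1,0,0]}]' | python3 -m creep
```

```text
clock: 35.5
eef_pos: [594.1, -164.3, 111.9]
eef_rot: [3.137, 0.786, 1.172]
wrist_force: [-0.4, -0.0, -0.7]
finger_gap: 35.5
finger_force: 55.0
clock: 35.8
eef_pos: [594.4, -163.7, 111.4]
eef_rot: [3.137, 0.786, 1.172]
wrist_force: [-0.9, -0.7, -1.0]
finger_gap: 35.5
finger_force: 55.0
```

Within 0.5 mm of where it was picked up, so I release, back straight out and swing over to check with the wrist camera's numbers.

```bash
echo '[{},{},{},{}]' | python3 -m creep 60 && echo '[{"xyz":[0,0,-5]},{"xyz":[0,0,-15]},{"xyz":[0,0,-35]},{"xyz":[0,0,-70]},{"xyz":[0,0,-110]}]' | python3 -m creep >/dev/null && echo '[{"xyz":[-40,0,0]},{"xyz":[-80,0,0],"rot":[0,0.1,0]},{"xyz":[-115,0,0],"rot":[0,0.24,0]},{"xyz":[-115,0,0],"rot":[0,0.38,0]},{"xyz":[-115,0,0],"rot":[0,0.52,0]}]' | python3 -m creep >/dev/null && echo '[{"rot":[0,0.14,0]},{"rot":[0,0.28,0]},{"rot":[0,0.42,0]},{"rot":[0,0.56,0]},{"rot":[0,0.7,0]}]' | python3 -m creep >/dev/null && echo '[{"rot":[0,0.14,0]},{"rot":[0,0.28,0]},{"rot":[0,0.35,0]},{"rot":[0,0.35,0]}]' | python3 -m creep
echo '[{"xyz":[-45,0,0]},{"xyz":[-90,0,0]},{"xyz":[-135,0,0]},{"xyz":[-150,0,0]},{"xyz":[-150,0,0]}]' | python3 -m creep
cat > chk.py <<'E'
from place import *
im,d,K,C=cam('wrist'); np.savez('w12.npz',im=im,d=d,K=K,C=C); P=cloud(d,K,C)-[0,0,1.6]
p=P-seat; L=np.stack([p@sl,p@np.cross(n,sl),p@n],-1)
m=(im.sum(2)<190)&(abs(L[...,2]-8)<8)&(L[...,0]<-95)&(L[...,0]>-150)&(abs(L[...,1])<30)
q=L[m]; print('bow',len(q)); 
if len(q): print(np.percentile(q,[1,50,99],axis=0))
hsv=cv2.cvtColor(im,cv2.COLOR_RGB2HSV)
for a in(-90,-75,-60,-45):
    s=(abs(L[...,0]-a)<3)&(abs(L[...,1])<8)&(hsv[...,1]<45)&(L[...,2]>4)&(L[...,2]<14); q=L[s]; 
    if len(q): print('shank',a,len(q),q[:,1].mean(),q[:,2].max())
s=(hsv[...,1]<45)&(L[...,0]>-25)&(L[...,0]<8)&(abs(L[...,1])<19)&(abs(L[...,2]-10)<4); q=L[s]; print('bit',len(q)); 
if len(q): print(np.percentile(q,[2,50,98],axis=0))
print(manip.read_state())
E
python3 chk.py
```

```text
clock: 36.2
eef_pos: [594.4, -163.7, 111.5]
eef_rot: [3.136, 0.786, 1.172]
wrist_force: [-0.1, -0.2, -0.6]
finger_gap: 59.9
finger_force: 0.0
clock: 38.1
eef_pos: [592.1, -167.4, 269.6]
eef_rot: [3.139, -0.786, 1.176]
wrist_force: [0.9, 1.1, -1.0]
finger_gap: 60.0
finger_force: 0.0
clock: 38.6
eef_pos: [551.9, -265.1, 164.0]
eef_rot: [3.139, -0.783, 1.177]
wrist_force: [-0.4, 0.1, 0.1]
finger_gap: 60.2
finger_force: 0.0
bow 1213
[[-139.45  -16.18    8.06]
 [-121.39    1.64    9.8 ]
 [-104.54   18.6    11.45]]
shank -90 56 0.9218102603016004 10.941445886241029
shank -75 53 0.8995306670679012 11.348104774210778
shank -60 50 0.8114966049414676 10.994958701654893
shank -45 51 0.8765512585272291 11.819314246101904
bit 383
[[-23.85 -11.42   7.11]
 [ -9.69   0.92   9.67]
 [ -1.39  12.34  11.22]]
{'clock': 38.65, 'joints': array([-0.8 ,  0.63,  1.33,  0.71,  1.56, -0.56]), 'qd': array([ 0.02, -0.03, -0.  ,  0.01,  0.  ,  0.  ]), 'effort': array([ -2.23, -64.81, -31.27,   1.41,   0.93,  -0.19]), 'eef_pos': array([ 552.61, -264.43,  165.47]), 'eef_rot': array([ 3.14, -0.78,  1.18]), 'wrist_force': array([ 0.58, -0.22,  0.47]), 'moment': array([-0.33,  0.19,  0.05]), 'finger_force': 0.0, 'finger_gap': 60.34152021857693}
```

The key is flat on the face (top at 10 mm), in line, with its nose at the lip, and the robot is clear. I hand in.

```bash
echo '[{},{},{}]' | python3 -m creep >/dev/null; python3 -c "
from cell import manip; print(manip.sign_off())"
```

```text
the job is handed in; nothing more can be done
None
```

Job handed in at about 39 s: by my measurements every step was met and the key lies back on the sloped rest, plug home; the sign-off gave no verdict, and I viewed 11 pictures, one over the limit of 10.

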